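Still the swinging drop hook and hang the jar lantern on it

TASK

Hang the glass jar lantern by its wire handle in the drop hook of the coat stand. The empty hook is swinging freely, so first lay one light contact against it, with the lantern or with your fingers, and keep it there for a moment until the hook is quiet; then bring the handle in over the tip, lower it until you feel the hook carry the lantern's weight, and only then let go and leave it hanging still. Never knock the hook or press hard on it, and leave the toys where they stand.

Things in the scene. Friction and masses are not known exactly. Their poses are not given: they have to be found in the camera images.
- jar: Jar lantern, 0.3 to 0.48 kg: glass cylinder 60 mm across, 70 mm high, white LED candle inside; grey clip-on lid 64 mm across, from 68 to 85 mm height (flat clips on its -x and +x sides reach 35 mm from the axis at 58 to 82 mm height); rigid upright wire handle on the lid, an arch in the jar's y-z plane. Origin: centre of the underside, z up.
- jar_grip (a point): Point on the jar's axis 45 mm above its underside, near its centre of mass: held here it stays upright. Grip the glass along the jar's y axis with the hand leaning back about 45 degrees towards the jar's -x side (up to 35 degrees either way round the jar's axis will do); that leaves the space above the handle free. A hand straight above the lantern would meet the hook and its arm.
- jar_bail (a point): Middle of the wire at the very top of the lantern's handle, 170 mm above the underside on the jar's axis. The handle is 5 mm round steel wire: legs at y = -23 and +23 mm, half-round top of 23 mm middle-line radius. The space inside the arch is free from 91 mm height upwards.
- stand: Fixed coat and key stand; origin on the table; front = its -x, turned to the robot's right. Wooden base 210 x 110 x 18 mm, 20 mm steel post at x = +85 mm, 404 mm high; a 12 mm arm at 353 mm height runs from it forward to x = -30 mm. A threaded stud through its end carries a 22 mm fork with the hook's pin; a nut locks the stud let down by s = 0 to 17 mm: s is not measured, feel for it.
- hook_pivot (a point): Place of the pin on which the drop hook swings when s = 0 (a fixed point of the stand): x = -30 mm, y = 0, 330 mm above the table, in the stand's frame. The true pin is s lower. The pin lies along the stand's y axis: the hook swings only in the stand's x-z plane. In the bowl, the middle of the handle's wire is 105.5 mm below the true pin, so 105.5 mm + s below this point.
- drop_hook (a joint): Swing angle of the drop hook about its pin, rad: 0 as built, positive swung back towards the post (stand's +x), negative to the front. Almost frictionless: about 1.7 swings a second for more than half a minute; empty, it rests within 0.06 rad of 0; stops at -0.75 and +0.75. It weighs 80 g: a sideways push of a tenth of a newton swings it, but a push down in its bowl meets the stiff arm.
- hook_line (a point): Fixed point of the stand 95 mm straight below hook_pivot: centre of the hook's bowl when the hook is plumb and s = 0. Hook: 7 mm round steel wire, bowl a half circle of 16.5 mm middle-line radius open upwards, in the stand's x-z plane, its underside 115 mm below the true pin.
- hook_back (a point): Fixed point of the stand 16.5 mm behind (+x) and 70 mm below hook_pivot. Plumb, the hook's shank slants back from 26 mm below the true pin to 56 mm, where its middle line is 16.5 mm behind; from there it runs straight down to 95 mm and into the bowl. In front the bowl ends in a ball of 11.6 mm, centre 18.5 mm in front of and 89 mm below the true pin; gap between ball and shank 25 mm.
- van: Bystander: white die-cast van, 107 x 46 x 50 mm, origin at the middle of its underside, length along its x.
- mixer: Bystander: orange plastic cement mixer lorry, about 140 x 47 x 80 mm, origin at the middle of its underside.
- forklift: Bystander: steel toy forklift, about 110 x 46 x 84 mm, origin at the middle of its underside.
Things that resemble listed ones, but are neither listed nor needed, are in the scene too. Of the things that look like the jar, take the one that is nearest to the robot's base at the start.

How it is judged (in metres and radians):
On the way, in this order (a step that is already met when the one before it is completed fails the run):
1. before it bears any load, the swinging hook is quiet under a light contact (at least 0.02 N, slower than 0.15 rad/s, for half a second; lantern's push on it under 1 N) (contact force between drop_hook and anything else above 0.02 N and velocity of joint drop_hook between -0.15 and 0.15 rad/s and contact force between jar and drop_hook below 1 N), for 0.5 s.
2. the handle is down in the bowl of the hook and the hook carries at least 2 N while the lantern is still held, for 0.3 s (distance between jar_bail and hook_pivot between 0.1015 and 0.128 m and contact force between jar and drop_hook above 2 N and contact force between the fingers and jar above 0.5 N), for 0.3 s.
At the end, for the whole second after the job is handed in: The lantern hangs by its handle down in the bowl of the drop hook (top of the handle 101.5 to 128 mm from the pin and within 20 mm of straight below it), carried by the hook alone, upright within 0.15 rad, moving slower than 0.1 m/s, and let go (distance between jar_bail and hook_pivot between 0.1015 and 0.128 m and horizontal distance between jar_bail and hook_pivot below 0.02 m and contact force between jar and drop_hook above 1.5 N and angle between jar's own z axis and vertical below 0.15 rad and linear speed of jar below 0.1 m/s and contact force between the fingers and jar below 0.05 N); the robot touches nothing.
It fails at once if the hook is knocked or pressed with more than 12 N (contact force between drop_hook and anything else above 12 N).
It fails at once if a toy is moved by more than 15 mm (distance of any of van, mixer, forklift from where it was at the start of the episode above 0.015 m).
It also fails if it takes over 70 s, if anything falls off the work surface, if the arm or the gripper's body presses on something with over 40 N, if the wrist force passes 120 N, or if a joint passes its speed limit or range.

ROBOT

A 6-joint arm with a two-finger parallel gripper is mounted at the origin on the work surface. World frame = base frame: x ahead of the robot, y to its left, z up, the work surface at z = 0. Lengths are in mm, angles in degrees, forces in N, time in s.
With the tool pointing down it reaches from about 350 to 850 mm from the base axis. Payload 8.1 kg.
Tool frame: the origin (TCP) lies midway between the tips of the shut fingers; the grasp point (between the pads) lies 19 mm behind it; z points along the fingers, y is the direction in which the jaws open and shut (so a half turn about z gives the same grasp; the last joint's range is limited). The gripper opens to 85 mm and grips with 20 to 120 N. Pads are 22 mm wide; open, the fingers measure 114 mm over their backs; the gripper's body (76 mm by 85 mm) begins 54 mm behind the grasp point. The pads swing forward as they close: fully open they stand 13 mm farther back than shut.
Start: joints at [-71.299, 7.471, 85.268, -0, 87.261, -4.893], TCP at [240.175, -549.837, 200.892] pointing down, gripper open.
Joint ranges: [-169.43, 169.43], [-51.17, 129.36], [1.28, 143.12], [-76.62, 256.62], [0, 156.53], [-152.29, 152.29]. Speed limits (degrees/s): [136.94, 136.94, 159.86, 180, 180, 180].

INTERFACE

Orientations are given as [roll, pitch, yaw] about the fixed x, y, z axes, in that order (R = Rz(yaw) Ry(pitch) Rx(roll)).
In Python, from bench import r gives the robot as it stands.
- The arm moves only by the shell command python3 -m jog 'ROWS' [FORCE]. ROWS is JSON, a list of rows, each a list of 5 numbers: the shift along the tool's x, y, z in m, then the turn about the tool's z in rad, then the opening, from 0 (shut) to 1 (fully open). A call has 1 to 20 rows; each row is the pose to reach, as a shift and turn from the pose measured when the call began, along the tool's axes at that moment; what a row does not reach only later rows make up. A row lasts 1/10 s, in which the tool goes at most 50 mm and 8.59 degrees, less where a joint would pass 70% of its speed; a pose out of reach is approached as far as the arm can. A call with a gripper value outside its range is refused whole. The fingers move at their own pace and stop on an object; FORCE is the grip in N (left out, the last holds). Time passes only in rows, so rows that repeat a pose let the fingers close. It gives the time, the measured TCP pose, the force and the opening at its end, in the units of the state.
- r.sense(): the state, without advancing time (a new reading comes with each control period).
- r.snapshot(name): name is "scene" or "side" or "wrist"; returns a dict with "pixels" (384x512x3 uint8, red, green, blue), "K" (3x3 intrinsics, pixels), "R" (3x3) and "t" (3): a world point X has camera coordinates R X + t. Camera axes: x right, y down, z forward; pixel columns grow to the right and rows downward; lengths in mm; the calibration is good to about 2 mm. A picture is of the moment at which its call begins. There is no depth.
- r.hand_in(): hands the job in, once; it reports no verdict.
The state is a dict: "time": time; "joint_pos": joint angles; "qd": joint speeds; "joint_efforts": joint torques, N m; "tool_pos": TCP position; "tcp_rot": TCP orientation; "ft_force": force on the tool from outside, world axes, zero at the start; "wrist_torque": the same for the moment, N m; "finger_gap": finger opening in mm.
Only numpy, scipy, OpenCV 4.12 (cv2) and the standard library are available. Lean on these libraries where they do the work, as an engineer would, in place of code of your own. Each camera call takes 0.05 s, during which the arm holds its last target.

## Working session

There is one attempt and no reset: what is moved stays moved. The work goes in short steps, Python scripts to look and compute and a shell command to move; the robot and the scene stay as the last step left them, time stands still between calls to the robot, and variables do not carry over. Pictures are saved under pics/ and viewed, and the job is handed in when it is done.

```bash
ls; mkdir -p pics
python3 - <<'E'
from bench import r
import cv2
print(r.sense())
for n in ("scene","side","wrist"):
    s=r.snapshot(n); cv2.imwrite(f"pics/{n}0.png",s["pixels"][:,:,::-1]); print(n,s["K"].tolist() if hasattr(s["K"],'tolist') else s["K"],s["R"],s["t"])
print(r.sense()["time"])
E
```

```text
pics
{'time': 0.0, 'joint_pos': array([-7.12990268e+01,  7.51578700e+00,  8.53287235e+01, -9.19532475e-05,
        8.72594347e+01, -4.89306589e+00]), 'qd': array([-0.05799716, -0.05994369, -0.03789955, -0.04144224,  0.02024326,
       -0.14254645]), 'joint_efforts': array([-1.70330532e-03, -5.69405758e+01, -5.00548339e+01, -5.14313961e-04,
        1.48545729e-02,  1.05794149e-05]), 'tool_pos': array([ 239.98311934, -549.27582975,  199.84270579]), 'tcp_rot': array([-1.79896426e+02, -8.77463174e-03,  2.35940357e+01]), 'ft_force': array([ 0.65635473,  0.34324725, -0.37706608]), 'wrist_torque': array([ 0.01994188,  0.02099584, -0.00846525]), 'finger_gap': 85.56583411160663}
scene [[423.6631785980408, 0.0, 257.3967858976633], [0.0, 423.6631785980408, 190.18162527301683], [0.0, 0.0, 1.0]] [[ 0.36255755  0.93190933  0.00985052]
 [ 0.79442878 -0.30351016 -0.52608411]
 [-0.48727296  0.1985613  -0.85037549]] [-245.5434224  -382.36783483 1882.58354874]
side [[479.63390021045245, 0.0, 253.23272553228125], [0.0, 479.63390021045245, 188.18487835280246], [0.0, 0.0, 1.0]] [[ 0.98727208 -0.15853413  0.01267957]
 [-0.10993555 -0.73788402 -0.66591391]
 [ 0.11492613  0.65604428 -0.74592083]] [-611.24066456  216.98902957 1737.40610291]
wrist [[301.2982941345229, 0.0, 258.38048601527345], [0.0, 301.2982941345229, 197.7152624444183], [0.0, 0.0, 1.0]] [[ 0.39996521 -0.91652594 -0.00283249]
 [-0.88271339 -0.38603772  0.26794021]
 [-0.2466676  -0.10466649 -0.96343138]] [-598.71917605  -35.37172376  379.6543355 ]
0.15
```

View pics/scene0.png

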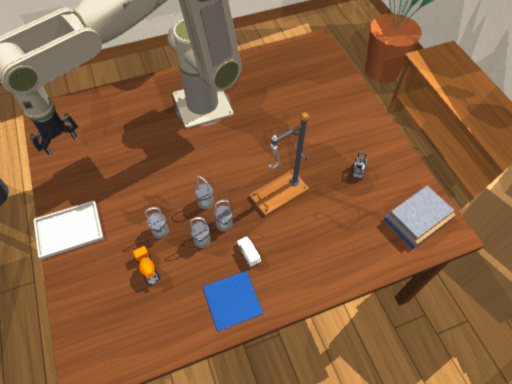

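View pics/side0.png

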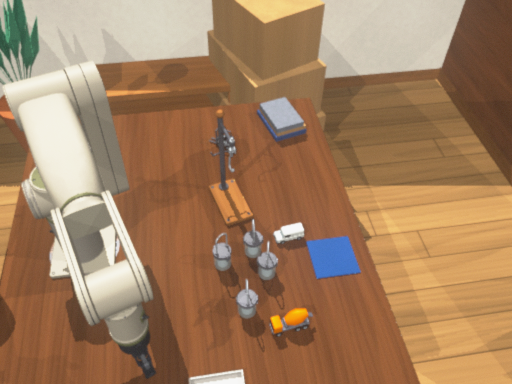

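View pics/wrist0.png

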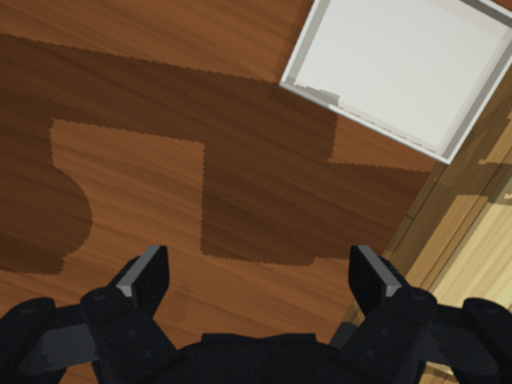

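The scene view shows four lanterns at about (157,222), (204,192), (200,232) and (223,215), with the stand's base around (280,193) and its post top at (304,117). I'll enlarge the crops to measure them.

Run:
```python
import cv2
a=cv2.imread("pics/scene0.png"); b=cv2.imread("pics/side0.png")
cv2.imwrite("pics/c1.png",cv2.resize(a[165:265,130:250],None,fx=6,fy=6,interpolation=cv2.INTER_CUBIC))
cv2.imwrite("pics/c2.png",cv2.resize(a[105:225,240:320],None,fx=5,fy=5,interpolation=cv2.INTER_CUBIC))
cv2.imwrite("pics/c3.png",cv2.resize(b[210:330,200:320],None,fx=5,fy=5,interpolation=cv2.INTER_CUBIC))
cv2.imwrite("pics/c4.png",cv2.resize(b[100:230,190:270],None,fx=4.6,fy=4.6,interpolation=cv2.INTER_CUBIC))
```

```text
(no output)
```

View pics/c1.png

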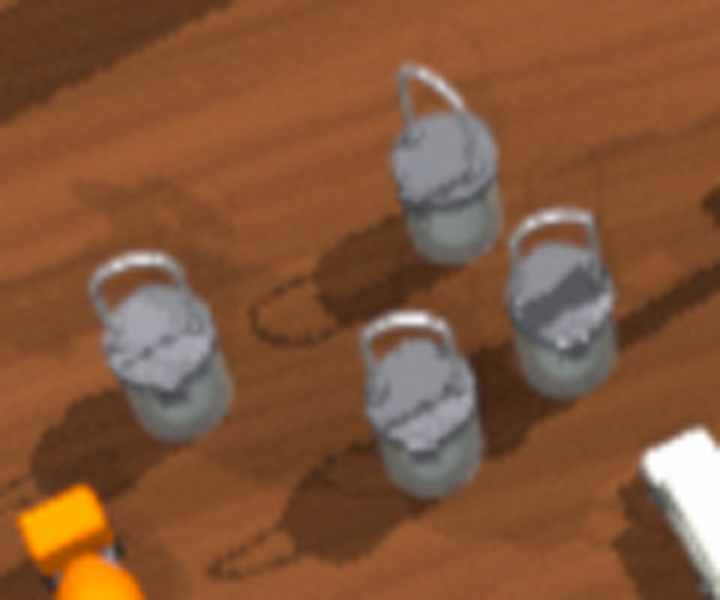

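View pics/c2.png

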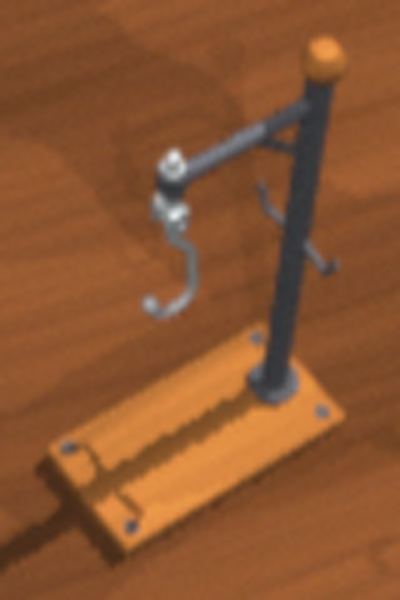

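View pics/c3.png

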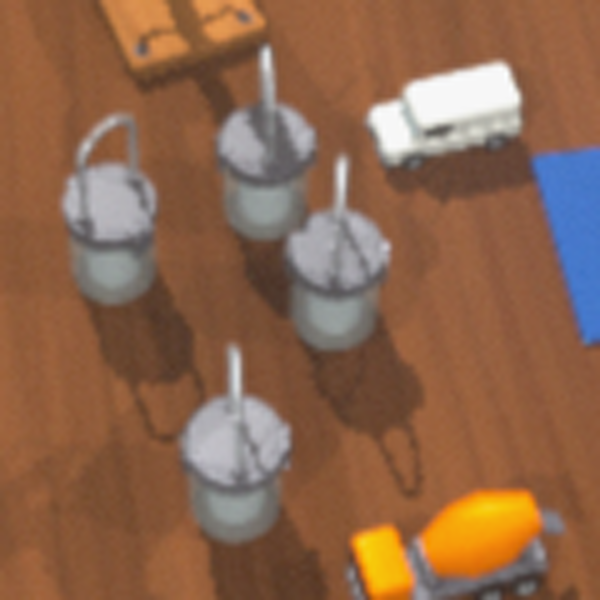

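View pics/c4.png

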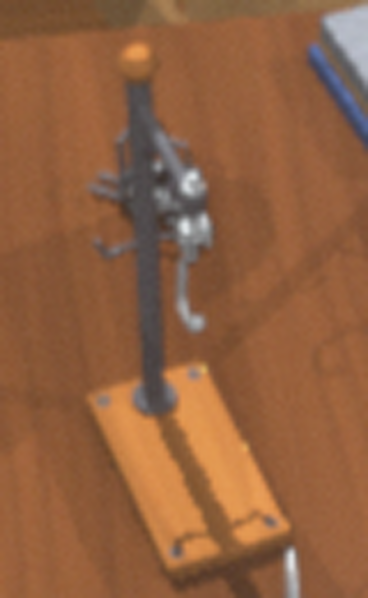

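```bash
cat > h.py <<'E'
import numpy as np, json
from scipy.spatial.transform import Rotation as Ro
C={}
C['scene']=(np.array([[423.663,0,257.397],[0,423.663,190.182],[0,0,1]]),np.array([[0.36255755,0.93190933,0.00985052],[0.79442878,-0.30351016,-0.52608411],[-0.48727296,0.1985613,-0.85037549]]),np.array([-245.5434224,-382.36783483,1882.58354874]))
C['side']=(np.array([[479.634,0,253.233],[0,479.634,188.185],[0,0,1]]),np.array([[0.98727208,-0.15853413,0.01267957],[-0.10993555,-0.73788402,-0.66591391],[0.11492613,0.65604428,-0.74592083]]),np.array([-611.24066456,216.98902957,1737.40610291]))
def ray(cam,u,v):
    K,R,t=C[cam]; return -R.T@t, R.T@np.linalg.solve(K,[u,v,1])
def onz(cam,u,v,z):
    o,d=ray(cam,u,v); return o+d*(z-o[2])/d[2]
def tri(pts):
    A=np.zeros((3,3));b=np.zeros(3)
    for cam,u,v in pts:
        o,d=ray(cam,u,v); d=d/np.linalg.norm(d); P=np.eye(3)-np.outer(d,d); A+=P;b+=P@o
    x=np.linalg.solve(A,b)
    return x,[np.linalg.norm((np.eye(3)-np.outer(d/np.linalg.norm(d),d/np.linalg.norm(d)))@(x-o)) for o,d in [ray(*p) for p in pts]]
def proj(cam,X):
    K,R,t=C[cam]; p=K@(R@np.asarray(X,float)+t); return p[:2]/p[2]
E
python3 - <<'E'
from h import *
np.set_printoptions(precision=1,suppress=True)
c1=lambda x,y:('scene',130+x/6,165+y/6)
c2=lambda x,y:('scene',240+x/5,105+y/5)
c3=lambda x,y:('side',200+x/5,210+y/5)
c4=lambda x,y:('side',190+x/4.6,100+y/4.6)
print("lids scene");
for p in [(443,158),(160,337),(420,395),(560,295)]: x=onz(*c1(*p),85); print(x,np.hypot(x[0],x[1]))
print("lids side")
for p in [(110,203),(235,440),(337,252),(267,143)]: x=onz(*c3(*p),85); print(x,np.hypot(x[0],x[1]))
print("base scene");
for p in [(50,455),(125,548),(345,412),(262,322)]: print(onz(*c2(*p),18))
print("base side")
for p in [(90,395),(200,365),(290,525),(172,570)]: print(onz(*c4(*p),18))
print("posttop",tri([c2(325,58),c4(137,62)]))
print("post foot",onz(*c2(272,382),24),onz(*c4(155,400),24))
print("nut/stud top",tri([c2(173,160),c4(190,180)]))
print("pin",tri([c2(170,212),c4(195,228)]))
print("bail", tri([c1(430,75),c3(105,122)]))
print("shoulder: ",[onz(*c1(*p),160) for p in[(405,72),(462,105)]])
print("shoulder: ",[onz(*c3(*p),155) for p in[(82,152),(133,125)]])
print("legs: ",[onz(*c1(*p),87) for p in[(410,138),(472,170)]],[onz(*c3(*p),87) for p in[(85,228),(140,195)]])
E
```

```text
lids scene
[ 490.3 -137.6   85. ] 509.24999859149466
[ 548.4 -327.9   85. ] 638.9349084939562
[ 638.3 -198.    85. ] 668.2966039314992
[ 605.2 -101.9   85. ] 613.7413080904317
lids side
[ 487.1 -143.7   85. ] 507.81819373577895
[ 544.3 -334.5   85. ] 638.9020290807317
[ 633.2 -205.8   85. ] 665.8135509814311
[ 600.9 -110.2   85. ] 610.9430300709242
base scene
[531.2  26.4  18. ]
[626.3  49.9  18. ]
[576.4 253.   18. ]
[476.2 227.   18. ]
base side
[476.8 219.4  18. ]
[576.3 240.6  18. ]
[626.3  50.4  18. ]
[523.8  18.4  18. ]
posttop (array([530.9, 213. , 389.6]), [np.float64(1.7118257044616851), np.float64(1.7118257044616623)])
post foot [534.3 209.4  24. ] [531.7 199.8  24. ]
nut/stud top (array([556.3, 100.3, 368.4]), [np.float64(0.8031849471247571), np.float64(0.8031849471247408)])
pin (array([559.2,  99.5, 320.4]), [np.float64(0.22169436747984592), np.float64(0.22169436747985075)])
bail (array([ 487. , -136.3,  169.3]), [np.float64(1.008221263800662), np.float64(1.0082212638005894)])
shoulder:  [array([ 472.6, -147.7,  160. ]), array([ 506.4, -123.5,  160. ])]
shoulder:  [array([ 470.5, -148.8,  155. ]), array([ 506.3, -132. ,  155. ])]
legs:  [array([ 470.7, -152.3,   87. ]), array([ 505.9, -124. ,   87. ])] [array([ 468. , -162.7,   87. ]), array([ 508. , -141.6,   87. ])]
```

Run:
```python
import cv2
a=cv2.imread("pics/scene0.png"); b=cv2.imread("pics/side0.png")
cv2.imwrite("pics/d1.png",cv2.resize(a[112:167,258:312],None,fx=11,fy=11,interpolation=cv2.INTER_NEAREST))
cv2.imwrite("pics/d2.png",cv2.resize(b[105:195,205:265],None,fx=6.6,fy=6.6,interpolation=cv2.INTER_NEAREST))
```

```text
(no output)
```

View pics/d1.png

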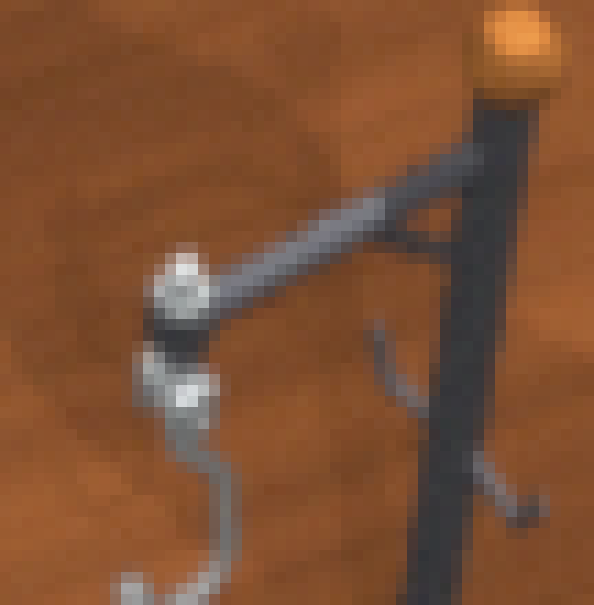

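View pics/d2.png

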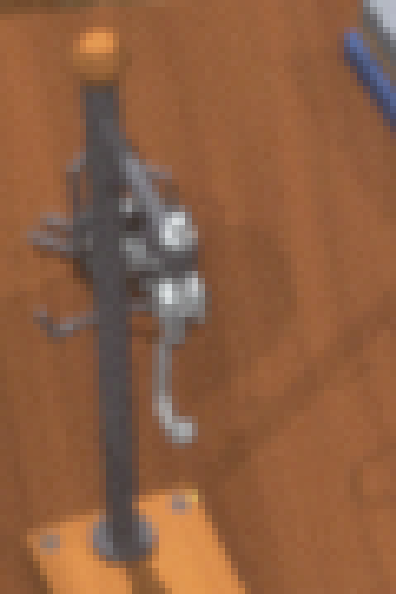

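Run:
```python
from h import *
from scipy.optimize import least_squares
np.set_printoptions(precision=1,suppress=True)
d1=lambda x,y:('scene',258+x/11-.5,112+y/11-.5)
d2=lambda x,y:('side',205+x/6.6-.5,105+y/6.6-.5)
# post: vertical line (X,Y): each image line point constrains
def res(p,pts):
    out=[]
    for q in pts:
        o,d=ray(*q); n=np.array([d[1],-d[0]])/np.hypot(d[0],d[1]); out.append(n@(np.array(p)-o[:2]))
    return out
for pts in ([d1(505,110),d1(432,590),d2(101,90),d2(119,510)],[d1(505,110),d2(101,90)],[d1(432,590),d2(119,510)]):
    s=least_squares(res,[530,210],args=(pts,)); print(s.x,s.fun)
print("ball",tri([d1(516,55),d2(98,53)]))
print("arm",onz(*d1(215,293),353),onz(*d1(470,160),353), onz(*d2(160,212),353),onz(*d2(130,160),353))
print("nut",tri([d1(183,285),d2(177,228)]))
print("fork/pin",tri([d1(178,385),d2(182,297)]))
print("tipball",tri([d1(133,590),d2(180,430)]))
print(proj('scene',[559,102,330]),proj('side',[559,102,330]))
for c in C: print(c,-C[c][1].T@C[c][2])
```

```text
[530.  211.2] [ 0.1 -0.1 -1.   1. ]
[530.9 210.5] [-0. -0.]
[529. 212.] [-0.  0.]
ball (array([530.5, 211.6, 393. ]), [np.float64(0.21442316247409224), np.float64(0.2144231624742735)])
arm [551.2 111.8 353. ] [532.  200.6 353. ] [551.5 129.7 353. ] [541.1 171.9 353. ]
nut (array([556.7,  98.9, 369. ]), [np.float64(0.14957870026634013), np.float64(0.14957870026642447)])
fork/pin (array([557.6,  98.7, 322.4]), [np.float64(0.9297324214092264), np.float64(0.9297324214092669)])
tipball (array([556.3,  90.4, 228.2]), [np.float64(3.312134830918456), np.float64(3.3121348309185406)])
[274.8 145.3] [232.1 147. ]
scene [1310.1 -261.  1402.2]
side [  427.6 -1076.6  1448.2]
```

Measured so far:
- **Nearest lantern:** about (488,-140), with its handle top at about 169 mm high.
- **Stand:** the post is at (530,211) and the stud at (557,99). They are 115 mm apart, as specified, so the stand's yaw is about 103.4°.
- **Pin:** height about 322 mm, so s is roughly 8 mm.

The jog only turns about the tool's z axis, so I can't command a tilt directly. I'll start by swinging the jaws a quarter turn and moving inward.

```bash
python3 -m jog '[[0,-0.03,0,0.15,1],[0,-0.06,0,0.3,1],[0,-0.09,0,0.45,1],[0,-0.12,0,0.6,1],[0,-0.15,0,0.75,1],[0,-0.18,0,0.9,1],[0,-0.2,0,1.05,1],[0,-0.22,0,1.2,1],[0,-0.24,0,1.35,1],[0,-0.26,0,1.5,1],[0,-0.28,0,1.571,1],[0,-0.3,0,1.571,1]]'; python3 -c "
from bench import r
s=r.sense()
for k in ('time','joint_pos','tool_pos','tcp_rot'): print(k,s[k])"
```

```text
time: 1.35
tool_pos: [119.6, -273.6, 200.2]
tcp_rot: [-180.0, 0.1, -66.6]
ft_force: [0.6, 0.7, 0.1]
finger_gap: 85.7
time 1.35
joint_pos [-7.62433117e+01 -4.51517553e+01  1.27049745e+02 -8.07914843e-03
  9.82036042e+01  8.03251618e+01]
tool_pos [ 119.63203534 -273.57301242  200.21036547]
tcp_rot [-1.79990811e+02  1.01492657e-01 -6.65696112e+01]
```

```bash
python3 -m jog '[[-0.04,0,0,0,1],[-0.08,0,0,0,1],[-0.12,0,0,0,1],[-0.15,0,0,0,1],[-0.18,0,0,0,1],[-0.18,0,0,0,1]]'; python3 -c "
from bench import r
s=r.sense()
for k in ('time','joint_pos','tool_pos','tcp_rot'): print(k,s[k])"
```

```text
time: 1.95
tool_pos: [101.5, -230.3, 212.7]
tcp_rot: [180.0, 2.9, -66.6]
ft_force: [-0.3, -0.5, 0.7]
finger_gap: 85.6
time 1.95
joint_pos [-77.07590139 -51.12480348 128.82760878  -0.56109942 105.10009902
  79.35474856]
tool_pos [ 101.53719671 -230.26680834  212.72535407]
tcp_rot [179.97862974   2.85533232 -66.56410019]
```

```bash
cat > st.py <<'E'
from bench import r
import numpy as np
np.set_printoptions(precision=1,suppress=True)
s=r.sense()
for k in ('time','joint_pos','tool_pos','tcp_rot'): print(k,s[k])
E
python3 -m jog '[[-0.3,0,0,0,1],[-0.3,0,0,0,1],[-0.3,0,0,0,1],[-0.3,0,0,0,1]]' >/dev/null; python3 st.py
```

```text
time 2.35
joint_pos [-76.8 -51.1 126.   -1.1 110.6  79.4]
tool_pos [  94.2 -209.5  241.5]
tcp_rot [179.9   5.5 -66.6]
```

```bash
for i in 1 2 ; do python3 -m jog '[[-0.3,0,0.1,0,1],[-0.3,0,0.1,0,1]]' >/dev/null; python3 st.py; done; python3 -m jog '[[-0.5,0,-0.1,0,1],[-0.5,0,-0.1,0,1]]' >/dev/null; python3 st.py
```

```text
time 2.55
joint_pos [-76.4 -51.1 127.4  -1.6 111.8  79.7]
tool_pos [  88.9 -193.7  230.4]
tcp_rot [179.9   8.2 -66.6]
time 2.75
joint_pos [-75.8 -51.1 128.5  -2.1 113.4  80.1]
tool_pos [  83.8 -176.7  222.5]
tcp_rot [179.8  11.  -66.6]
time 2.95
joint_pos [-75.3 -51.1 123.6  -2.6 120.6  80.1]
tool_pos [  77.1 -154.3  272.6]
tcp_rot [179.8  13.4 -66.6]
```

Run:
```python
import numpy as np
D=[([-71.3,7.516,85.329,0,87.259],[239.98,-549.28,199.84]),([-76.24,-45.15,127.05,0,98.204],[119.63,-273.57,200.21]),([-77.08,-51.12,128.83,-.56,105.1],[101.5,-230.27,212.7]),([-76.8,-51.1,126,-1.1,110.6],[94.2,-209.5,241.5]),([-76.4,-51.1,127.4,-1.6,111.8],[88.9,-193.7,230.4]),([-75.8,-51.1,128.5,-2.1,113.4],[83.8,-176.7,222.5]),([-75.3,-51.1,123.6,-2.6,120.6],[77.1,-154.3,272.6])]
A=[];b=[]
for q,p in D:
    j=np.radians(q); th=j[0]; rr=p[0]*np.cos(th)+p[1]*np.sin(th); lat=-p[0]*np.sin(th)+p[1]*np.cos(th)
    P=j[1]+j[2]+j[4]
    A+=[[1,0,np.sin(j[1]),np.sin(j[1]+j[2]),np.sin(P),0],[0,1,np.cos(j[1]),np.cos(j[1]+j[2]),np.cos(P),0]]; b+=[rr,p[2]]; print(rr,lat,np.degrees(P))
x=np.linalg.lstsq(np.array(A),np.array(b),rcond=None)[0]; print(x,np.array(A)@x-b)
```

```text
597.2243668410892 51.205218984591625 180.104
294.17334108984403 51.12658009331615 180.10400000000004
247.13472316528032 47.44419359647987 182.81000000000003
225.47543211635082 43.87162536246928 185.5
209.17297966688466 40.86030564346109 188.1
191.8577522631147 37.8937052364282 190.79999999999998
168.8141517808063 35.42149288958456 193.1
[  8.42456529 248.74480667 353.38374212 543.97621772 372.98901388
   0.        ] [ 0.05258898 -0.7358246   1.59015341  1.41832688 -0.58175393  1.11089792
 -2.62460559 -0.40684725  0.17811359 -0.17688701  2.53267415  0.43912427
 -1.14717061 -1.64879023]
```

Run:
```python
from h import *
np.set_printoptions(precision=0,suppress=True)
for z in (-700,0,300): print(z,onz('scene',390,40,z),onz('scene',410,5,z),onz('side',15,40,z))
print('table corners',onz('scene',322,30,0),onz('scene',478,245,0),onz('side',5,110,0))
from bench import r
s=r.sense(); R=Ro.from_euler('xyz',s['tcp_rot'],degrees=True).as_matrix(); p=s['tool_pos']
W=[[150,-300,330],[150,-300,430]]
for k in range(1,20):
    a=np.radians(-63.4+8.6*k); W.append([320*np.cos(a),320*np.sin(a),450])
for i,w in enumerate(W): print((R.T@(np.array(w)-p)/1000).round(3), np.round(w))
```

```text
-700 [-775. 1641. -700.] [-1089.  2012.  -700.] [-915. 2708. -700.]
0 [ -81. 1008.    0.] [-290. 1255.    0.] [-477. 1475.    0.]
300 [217. 736. 300.] [ 52. 930. 300.] [-290.  946.  300.]
table corners [-270.  721.    0.] [1010.  728.    0.] [-423.  854.    0.]
[ 0. -0. -0.] [ 150 -300  330]
[ 0. -0. -0.] [ 150 -300  430]
[ 0. -0. -0.] [ 184. -261.  450.]
[ 0. -0. -0.] [ 221. -231.  450.]
[ 0. -0. -0.] [ 254. -195.  450.]
[ 0. -0. -0.] [ 280. -155.  450.]
[ 0. -0. -0.] [ 300. -112.  450.]
[-0. -0. -0.] [313. -65. 450.]
[-0. -0. -0.] [320. -18. 450.]
[-0. -0. -0.] [319.  30. 450.]
[-0. -0. -0.] [310.  77. 450.]
[-0. -0. -0.] [295. 123. 450.]
[-0. -0. -0.] [274. 166. 450.]
[-0. -0. -0.] [246. 205. 450.]
[-0. -0. -0.] [212. 239. 450.]
[-0. -0. -0.] [174. 268. 450.]
[-0. -0. -0.] [132. 291. 450.]
[-0. -0. -0.] [ 87. 308. 450.]
[-0. -0. -0.] [ 40. 317. 450.]
[-0. -0. -0.] [ -8. 320. 450.]
[-1. -0. -0.] [-56. 315. 450.]
```

Run:
```python
from h import *
from bench import r
np.set_printoptions(precision=3,suppress=True)
s=r.sense(); R=Ro.from_euler('xyz',s['tcp_rot'],degrees=True).as_matrix(); p=s['tool_pos']
W=[[110,-230,330],[150,-300,400]]
for k in range(1,19):
    a=np.radians(-63.4+8.6*k); W.append([320*np.cos(a),320*np.sin(a),450])
for i,w in enumerate(W): print((R.T@(np.array(w)-p)/1000).round(3), np.round(w))
```

```text
[ 0.067  0.    -0.075] [ 110 -230  330]
[ 0.129 -0.008 -0.162] [ 150 -300  400]
[ 0.096 -0.055 -0.206] [ 184. -261.  450.]
[ 0.083 -0.101 -0.203] [ 221. -231.  450.]
[ 0.063 -0.145 -0.198] [ 254. -195.  450.]
[ 0.038 -0.185 -0.192] [ 280. -155.  450.]
[ 0.007 -0.221 -0.185] [ 300. -112.  450.]
[-0.029 -0.251 -0.177] [313. -65. 450.]
[-0.069 -0.276 -0.167] [320. -18. 450.]
[-0.112 -0.294 -0.157] [319.  30. 450.]
[-0.158 -0.306 -0.146] [310.  77. 450.]
[-0.204 -0.31  -0.135] [295. 123. 450.]
[-0.251 -0.307 -0.124] [274. 166. 450.]
[-0.297 -0.297 -0.113] [246. 205. 450.]
[-0.34  -0.28  -0.102] [212. 239. 450.]
[-0.381 -0.257 -0.093] [174. 268. 450.]
[-0.418 -0.227 -0.084] [132. 291. 450.]
[-0.45  -0.193 -0.076] [ 87. 308. 450.]
[-0.477 -0.153 -0.069] [ 40. 317. 450.]
[-0.497 -0.11  -0.064] [ -8. 320. 450.]
```

```bash
python3 -m jog '[[0.067,0,-0.075,0,1],[0.129,-0.008,-0.162,0,1],[0.096,-0.055,-0.206,-0.15,1],[0.083,-0.101,-0.203,-0.3,1],[0.063,-0.145,-0.198,-0.45,1],[0.038,-0.185,-0.192,-0.6,1],[0.007,-0.221,-0.185,-0.75,1],[-0.029,-0.251,-0.177,-0.9,1],[-0.069,-0.276,-0.167,-1.05,1],[-0.112,-0.294,-0.157,-1.2,1],[-0.158,-0.306,-0.146,-1.35,1],[-0.204,-0.31,-0.135,-1.5,1],[-0.251,-0.307,-0.124,-1.65,1],[-0.297,-0.297,-0.113,-1.8,1],[-0.34,-0.28,-0.102,-1.95,1],[-0.381,-0.257,-0.093,-2.1,1],[-0.418,-0.227,-0.084,-2.25,1],[-0.45,-0.193,-0.076,-2.4,1],[-0.477,-0.153,-0.069,-2.55,1],[-0.497,-0.11,-0.064,-2.7,1]]' ; python3 st.py
```

```text
time: 4.95
tool_pos: [7.9, 318.6, 449.0]
tcp_rot: [-173.5, -11.7, 85.5]
ft_force: [0.5, 0.3, 1.4]
finger_gap: 85.5
time 4.95
joint_pos [ 66.6 -45.  101.5  10.9 114.1  75.7]
tool_pos [  7.9 318.6 449. ]
tcp_rot [-173.5  -11.7   85.5]
```

```bash
cat > tf.py <<'E'
import sys
from h import *
from bench import r
np.set_printoptions(precision=3,suppress=True)
s=r.sense(); R=Ro.from_euler('xyz',s['tcp_rot'],degrees=True).as_matrix(); p=s['tool_pos']
print("z axis",R[:,2],"tilt",np.degrees(np.arccos(-R[2,2])),"az",np.degrees(np.arctan2(R[1,2],R[0,2])),"y",R[:,1])
for a in sys.argv[1:]:
    w=np.array(eval(a),float); print(a,(R.T@(w-p)/1000).round(4))
E
python3 tf.py "[-80,700,430]" "[-200,1150,400]"
```

```text
z axis [-0.097  0.21  -0.973] tilt 13.379629196608862 az 114.81052732141514 y [ 0.992 -0.054 -0.111]
[-80,700,430] [ 0.362 -0.106  0.107]
[-200,1150,400] [ 0.786 -0.246  0.242]
```

```bash
python3 -m jog '[[0.045,-0.013,0.013,0,1],[0.09,-0.026,0.026,-0.05,1],[0.135,-0.04,0.04,-0.1,1],[0.18,-0.053,0.053,-0.15,1],[0.225,-0.066,0.066,-0.2,1],[0.27,-0.08,0.08,-0.25,1],[0.315,-0.093,0.093,-0.25,1],[0.362,-0.106,0.107,-0.25,1],[0.43,-0.13,0.13,-0.25,1],[0.48,-0.15,0.15,-0.25,1],[0.53,-0.16,0.16,-0.25,1],[0.58,-0.18,0.18,-0.25,1],[0.68,-0.2,0.2,-0.25,1],[0.786,-0.246,0.242,-0.25,1]]' >/dev/null ; python3 st.py; python3 tf.py "[-250,1250,400]"
```

```text
time 6.35
joint_pos [ 93.2  56.3   1.3   5.3 108.4  85.1]
tool_pos [-136.8  895.8  384.8]
tcp_rot [-176.6  -14.4  100. ]
z axis [-0.101  0.234 -0.967] tilt 14.762283000756684 az 113.36049812832887 y [ 0.981  0.188 -0.057]
[-250,1250,400] [ 0.361 -0.045  0.08 ]
```

```bash
for i in 1 2; do python3 -m jog '[[0.3,0,0.1,-0.05,1],[0.4,0,0.1,-0.05,1]]' >/dev/null ; python3 st.py; python3 tf.py ; done
```

```text
time 6.55
joint_pos [ 93.8  59.    1.5   5.2 103.5  82.4]
tool_pos [-148.   929.   348.3]
tcp_rot [-177.5  -16.5  102.9]
z axis [-0.106  0.267 -0.958] tilt 16.71714538973702 az 111.71607360975827 y [ 0.971  0.236 -0.042]
time 6.75
joint_pos [94.5 61.3  1.4  5.1 98.9 80. ]
tool_pos [-161.7  957.9  319.9]
tcp_rot [-178.6  -18.9  105.9]
z axis [-0.112  0.305 -0.946] tilt 18.956835467628984 az 110.22689665721987 y [ 0.959  0.281 -0.023]
```

```bash
for i in 1 2; do python3 -m jog '[[0.4,0,-0.05,-0.02,1],[0.4,0,-0.05,-0.02,1]]' >/dev/null ; python3 st.py; python3 tf.py ; done;  python3 -m jog '[[1,0,-0.3,0,1],[1,0,-0.3,0,1]]' >/dev/null ; python3 st.py; python3 tf.py
```

```text
time 6.95
joint_pos [95.2 61.1  1.4  5.  96.6 79.6]
tool_pos [-174.7  970.6  330.1]
tcp_rot [-179.3  -21.4  107. ]
z axis [-0.119  0.346 -0.931] tilt 21.43607607534716 az 109.01356541505436 y [ 0.955  0.297 -0.012]
time 7.15
joint_pos [96.  60.5  1.3  4.9 94.5 79.2]
tool_pos [-188.1  981.9  347. ]
tcp_rot [179.9 -24.2 108.2]
z axis [-0.127  0.389 -0.912] tilt 24.170442325568573 az 108.00150845639432 y [0.95  0.312 0.001]
time 7.35
joint_pos [96.6 58.8  1.3  4.8 93.4 80. ]
tool_pos [-199.4  985.4  378.2]
tcp_rot [179.6 -26.8 108.2]
z axis [-0.134  0.431 -0.892] tilt 26.822953874946425 az 107.27714455525614 y [0.951 0.309 0.006]
```

```bash
for i in 1 2 3 4; do python3 -m jog '[[0.5,0,-0.05,0,1],[0.5,0,-0.05,0,1]]' >/dev/null ; python3 tf.py ; done; python3 st.py
```

```text
z axis [-0.142  0.474 -0.869] tilt 29.660704878552377 az 106.70900704203815 y [0.952 0.306 0.011]
z axis [-0.15   0.513 -0.845] tilt 32.3430376059921 az 106.31461225139928 y [0.953 0.304 0.015]
z axis [-0.159  0.552 -0.819] tilt 35.06203913322182 az 106.0178470063371 y [0.953 0.301 0.019]
z axis [-0.167  0.59  -0.79 ] tilt 37.78225507553301 az 105.79184375677454 y [0.954 0.299 0.022]
time 8.15
joint_pos [99.  55.5  1.3  4.1 85.6 82.3]
tool_pos [-242.2 1015.7  466.7]
tcp_rot [178.4 -37.8 108.4]
```

```bash
for i in 1 2 3; do python3 -m jog '[[0.5,0,-0.05,0,1],[0.5,0,-0.05,0,1]]' >/dev/null ; python3 tf.py ; done; python3 st.py
```

```text
z axis [-0.175  0.625 -0.761] tilt 40.49142978755459 az 105.62616489132171 y [0.955 0.297 0.024]
z axis [-0.183  0.659 -0.729] tilt 43.17942652427161 az 105.50741865789442 y [0.955 0.295 0.027]
z axis [-0.191  0.692 -0.697] tilt 45.85024524028794 az 105.4270140719526 y [0.956 0.293 0.029]
time 8.75
joint_pos [100.2  51.5   1.3   3.8  81.5  83.5]
tool_pos [-261.8 1018.9  558.3]
tcp_rot [177.6 -45.8 108.7]
```

```bash
python3 - <<'E'
from h import *
np.set_printoptions(precision=1,suppress=True)
R=np.array([[0.39996521,-0.91652594,-0.00283249],[-0.88271339,-0.38603772,0.26794021],[-0.2466676,-0.10466649,-0.96343138]]);t=np.array([-598.719,-35.372,379.654])
c=-R.T@t; T=Ro.from_euler('xyz',[-179.9,0,23.594],degrees=True).as_matrix()
print(T.T@(c-[239.98,-549.28,199.84]), T.T@R.T)
E
python3 tf.py "[0,450,560]" "[300,300,540]" "[400,100,540]" "[420,-100,540]" "[500,-250,430]"
```

```text
[  67.4    0.1 -173.7] [[-0.  -1.  -0.3]
 [ 1.  -0.  -0. ]
 [ 0.  -0.3  1. ]]
z axis [-0.191  0.692 -0.697] tilt 45.85024524028794 az 105.4270140719526 y [0.956 0.293 0.029]
[0,450,560] [-0.433  0.084 -0.445]
[300,300,540] [-0.614  0.326 -0.592]
[400,100,540] [-0.768  0.363 -0.749]
[420,-100,540] [-0.904  0.323 -0.891]
[500,-250,430] [-1.1    0.353 -0.934]
```

```bash
python3 -m jog '[[-0.032,0.017,-0.031,0.04,1],[-0.065,0.034,-0.062,0.04,1],[-0.097,0.051,-0.093,0.04,1],[-0.129,0.069,-0.125,0.04,1],[-0.162,0.086,-0.156,0.04,1],[-0.194,0.103,-0.187,0.04,1],[-0.226,0.12,-0.218,0.04,1],[-0.258,0.137,-0.249,0.04,1],[-0.291,0.154,-0.28,0.04,1],[-0.323,0.172,-0.312,0.04,1],[-0.355,0.189,-0.343,0.04,1],[-0.388,0.206,-0.374,0.04,1],[-0.42,0.223,-0.405,0.04,1],[-0.452,0.24,-0.436,0.04,1],[-0.485,0.257,-0.467,0.04,1],[-0.517,0.275,-0.499,0.04,1],[-0.549,0.292,-0.53,0.04,1],[-0.582,0.309,-0.561,0.04,1],[-0.614,0.326,-0.592,0.04,1]]' >/dev/null; python3 st.py; python3 tf.py "[330,100,520]" "[400,-100,480]" "[512,-250,250]" "[516,-244,160]"
```

```text
time 10.65
joint_pos [  0.7 -28.7  94.   51.2 117.    8.8]
tool_pos [276.5 328.8 541.5]
tcp_rot [179.7 -45.8 105.6]
z axis [-0.188  0.692 -0.697] tilt 45.83702241830503 az 105.21772666373677 y [0.964 0.265 0.003]
[330,100,520] [-0.179 -0.009 -0.153]
[400,-100,480] [-0.355  0.005 -0.277]
[512,-250,250] [-0.642  0.072 -0.242]
[516,-244,160] [-0.703  0.078 -0.176]
```

```bash
python3 -m jog '[[-0.036,-0.002,-0.031,0,1],[-0.072,-0.004,-0.061,0,1],[-0.107,-0.005,-0.092,0,1],[-0.143,-0.007,-0.122,0,1],[-0.179,-0.009,-0.153,0,1],[-0.214,-0.006,-0.178,0,1],[-0.249,-0.003,-0.203,0,1],[-0.285,0,-0.227,0,1],[-0.32,0.002,-0.252,0,1],[-0.355,0.005,-0.277,0,1],[-0.403,0.016,-0.271,0,1],[-0.451,0.027,-0.265,0,1],[-0.498,0.038,-0.26,0,1],[-0.546,0.05,-0.254,0,1],[-0.594,0.061,-0.248,0,1],[-0.642,0.072,-0.242,0,1],[-0.642,0.072,-0.242,0,1]]' >/dev/null; python3 st.py; python3 tf.py "[516,-244,160]"
python3 - <<'E'
from bench import r
import cv2
for n in ("wrist","scene"):
    s=r.snapshot(n); cv2.imwrite(f"pics/{n}1.png",s["pixels"][:,:,::-1]);
E
```

```text
time 12.35
joint_pos [-45.6  40.2  52.7  26.  126.9 -52.5]
tool_pos [ 510.4 -250.6  238.7]
tcp_rot [-179.5  -46.6  104.9]
z axis [-0.195  0.7   -0.687] tilt 46.6159354409535 az 105.59066838791125 y [ 0.965  0.263 -0.006]
[516,-244,160] [-0.054  0.008  0.058]
```

View pics/wrist1.png

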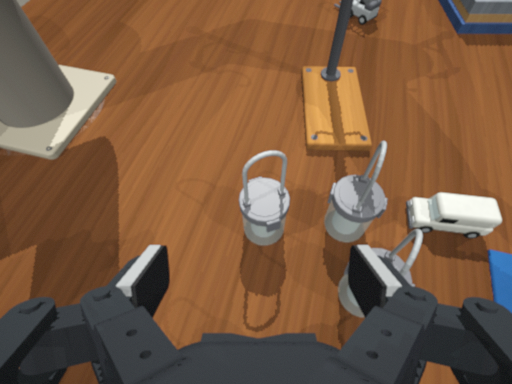

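View pics/scene1.png

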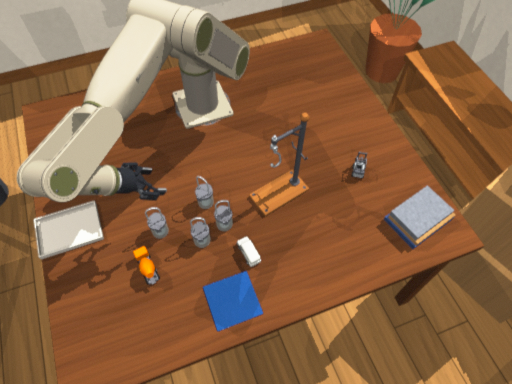

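The wrist view shows the target lantern straight ahead, with its lid at about (265,200), the arch top at (266,155) and the jaws straddling column 256. I'll measure it again in this view.

Run:
```python
from h import *
from bench import r
import cv2
np.set_printoptions(precision=1,suppress=True)
s=r.snapshot("wrist"); C['wrist']=(s["K"],s["R"],s["t"]); im=s["pixels"]
np.savez("w1.npz",**{k:s[k] for k in("K","R","t")})
cv2.imwrite("pics/w1c.png",cv2.resize(im[140:260,220:310,::-1],None,fx=6,fy=6,interpolation=cv2.INTER_CUBIC))
```

```text
(no output)
```

View pics/w1c.png

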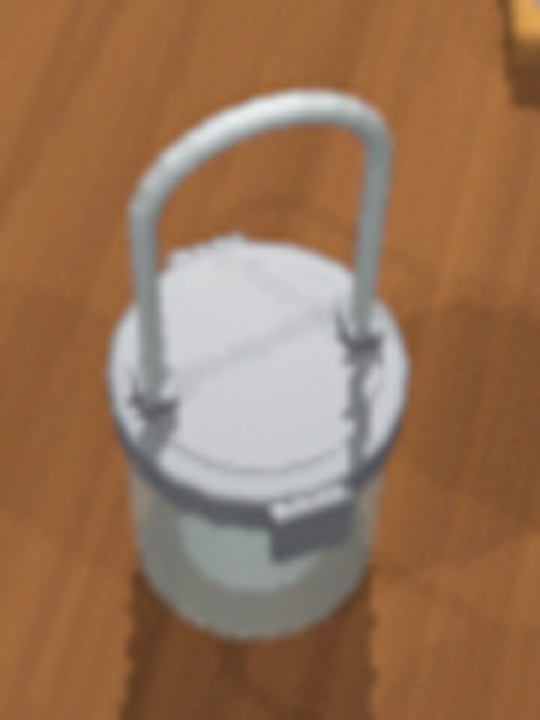

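Run:
```python
from h import *
np.set_printoptions(precision=1,suppress=True)
w=np.load("w1.npz"); C['wrist']=(w["K"],w["R"],w["t"])
c=lambda x,y:('wrist',220+x/6-.4,140+y/6-.4)
print("lid",onz(*c(258,365),85))
a,b=onz(*c(155,395),87),onz(*c(360,340),87); print("feet",a,b,(a+b)/2,np.linalg.norm(a-b),np.degrees(np.arctan2(*(b-a)[1::-1])))
print("bail",tri([c(277,112),('scene',130+430/6-.4,165+75/6-.4)]),onz(*c(277,112),170))
for n,q in dict(l=(108,365),r=(408,365)).items(): print(n,onz(*c(*q),83))
```

```text
lid [ 485.7 -138.2   85. ]
feet [ 467. -152.   87.] [ 505.3 -127.6   87. ] [ 486.2 -139.8   87. ] 45.411766793093605 32.575600816004304
bail (array([ 487. , -137.3,  172.3]), [np.float64(0.9929320495684204), np.float64(0.9929320495684448)]) [ 487.4 -136.4  170. ]
l [ 454.5 -145.6   83. ]
r [ 516.3 -128.5   83. ]
```

```bash
python3 st.py; python3 tf.py "[508.5,-217.6,122.6]" "[483.2,-126.6,33.3]"
```

```text
time 12.5
joint_pos [-45.5  39.1  52.6  26.1 127.2 -52.5]
tool_pos [ 511.7 -250.4  251.1]
tcp_rot [179.7 -45.8 105.6]
z axis [-0.188  0.692 -0.697] tilt 45.79190662320871 az 105.1881659020189 y [0.964 0.266 0.004]
[508.5,-217.6,122.6] [-0.07   0.005  0.113]
[483.2,-126.6,33.3] [-0.068  0.005  0.243]
```

```bash
python3 -m jog '[[-0.03,0.002,0.03,0,1],[-0.06,0.004,0.06,0,1],[-0.07,0.005,0.09,0,1],[-0.07,0.005,0.113,0,1],[-0.07,0.005,0.15,0,1],[-0.069,0.005,0.18,0,1],[-0.068,0.005,0.205,0,1]]' 30; python3 tf.py "[483.2,-126.6,33.3]"
python3 - <<'E'
from bench import r
import cv2
s=r.snapshot("wrist"); cv2.imwrite("pics/w2.png",s["pixels"][:,:,::-1])
E
```

```text
time: 13.2
tool_pos: [492.1, -152.7, 63.0]
tcp_rot: [179.3, -45.4, 106.0]
ft_force: [-0.2, 0.1, -0.1]
finger_gap: 85.5
z axis [-0.184  0.688 -0.702] tilt 45.44074647604654 az 104.98554452010717 y [0.964 0.267 0.008]
[483.2,-126.6,33.3] [-0.002 -0.002  0.04 ]
```

View pics/w2.png

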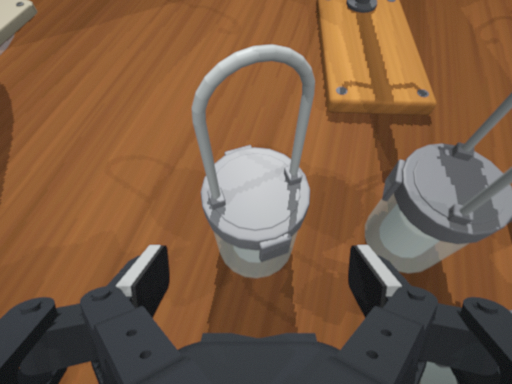

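The jaws straddle the lantern, which is centred near column 256. Next I go in and close on it.

```bash
python3 -m jog '[[-0.001,-0.002,0.014,0,1],[-0.002,-0.002,0.027,0,1],[-0.002,-0.002,0.04,0,1],[-0.002,-0.002,0.04,0,1],[-0.002,-0.002,0.04,0,0.5],[-0.002,-0.002,0.04,0,0.4],[-0.002,-0.002,0.04,0,0.4],[-0.002,-0.002,0.04,0,0.4],[-0.002,-0.002,0.04,0,0.4],[-0.002,-0.002,0.04,0,0.4]]' 30; python3 st.py
python3 - <<'E'
from bench import r
import cv2
s=r.snapshot("wrist"); cv2.imwrite("pics/w3.png",s["pixels"][:,:,::-1])
E
```

```text
time: 14.25
tool_pos: [482.3, -124.9, 31.9]
tcp_rot: [179.4, -45.6, 105.9]
ft_force: [2.2, -3.8, 6.0]
finger_gap: 56.7
time 14.25
joint_pos [-39.9  36.1  81.1  24.8 101.5 -59.2]
tool_pos [ 482.3 -124.9   31.9]
tcp_rot [179.4 -45.6 105.9]
```

View pics/w3.png

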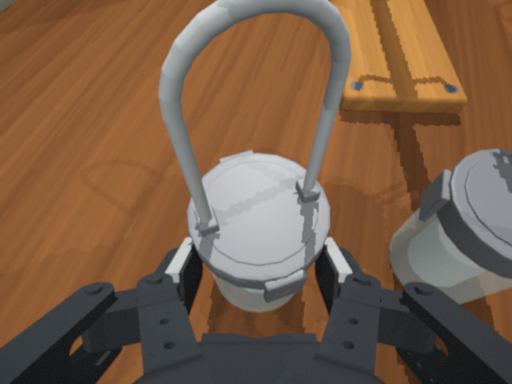

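```bash
python3 tf.py "np.array([0,0,20])+p" "np.array([0,0,95])+p" "np.array([0,138,95])+p" "np.array([60,138,95])+p" "np.array([89,149,85])+p"
```

```text
z axis [-0.186  0.69  -0.7  ] tilt 45.59734821491744 az 105.09041749069262 y [0.964 0.267 0.007]
np.array([0,0,20])+p [ 0.014  0.    -0.014]
np.array([0,0,95])+p [ 0.068  0.001 -0.067]
np.array([0,138,95])+p [0.161 0.038 0.029]
np.array([60,138,95])+p [0.149 0.095 0.018]
np.array([89,149,85])+p [0.144 0.126 0.027]
```

```bash
python3 -m jog '[[0.004,0,-0.004,0,0.4],[0.014,0,-0.014,0,0.4],[0.035,0,-0.034,0,0.4],[0.055,0,-0.054,0,0.4],[0.068,0.001,-0.067,0,0.4],[0.07,0.001,-0.067,0,0.4]]' 40
python3 - <<'E'
from bench import r
import cv2
s=r.snapshot("side"); cv2.imwrite("pics/s4.png",cv2.resize(s["pixels"][100:330,160:330,::-1],None,fx=3,fy=3))
s=r.snapshot("wrist"); cv2.imwrite("pics/w4.png",s["pixels"][:,:,::-1])
E
```

```text
time: 14.9
tool_pos: [483.7, -124.8, 131.6]
tcp_rot: [179.1, -45.3, 106.1]
ft_force: [0.2, 0.5, -4.0]
finger_gap: 55.1
```

View pics/s4.png

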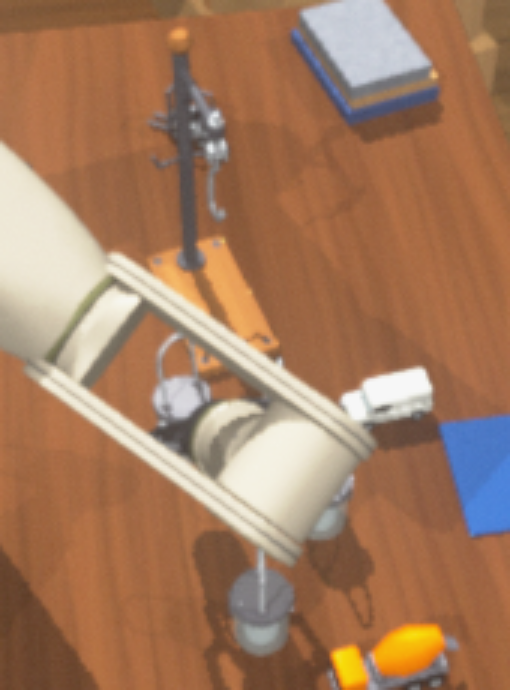

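View pics/w4.png

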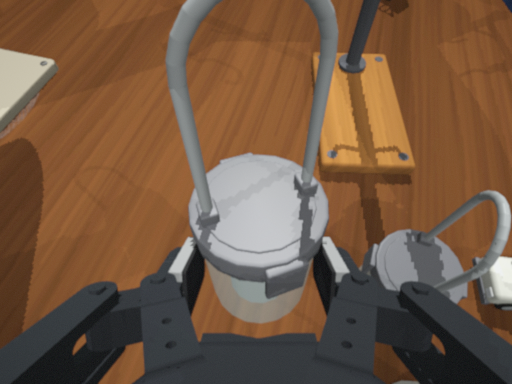

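```bash
python3 tf.py "[484,5,125]" "[579,5,117]"
```

```text
z axis [-0.186  0.689 -0.7  ] tilt 45.550349179541996 az 105.08965524221131 y [0.964 0.267 0.007]
[484,5,125] [0.084 0.036 0.091]
[579,5,117] [0.06  0.128 0.079]
```

```bash
python3 -m jog '[[0.021,0.009,0.023,0,0.4],[0.042,0.018,0.046,0,0.4],[0.063,0.027,0.068,0,0.4],[0.084,0.036,0.091,0,0.4],[0.076,0.067,0.087,0,0.4],[0.068,0.097,0.083,0,0.4],[0.06,0.128,0.079,0,0.4],[0.06,0.128,0.079,0,0.4]]' 40
python3 - <<'E'
from bench import r
import cv2, numpy as np
L=[];M=[]
for i in range(7):
    L.append(r.snapshot("scene")["pixels"][108:178,240:312,::-1])
s=r.snapshot("side"); M=s["pixels"][100:260,170:290,::-1]
w=r.snapshot("wrist")["pixels"][:,:,::-1]
cv2.imwrite("pics/h5.png",np.vstack([np.hstack([cv2.resize(x,None,fx=2.7,fy=2.7,interpolation=cv2.INTER_CUBIC) for x in L[:4]]),np.hstack([cv2.resize(x,None,fx=2.7,fy=2.7,interpolation=cv2.INTER_CUBIC) for x in L[3:7]])]))
cv2.imwrite("pics/s5.png",cv2.resize(M,None,fx=3.7,fy=3.7,interpolation=cv2.INTER_CUBIC)); cv2.imwrite("pics/w5.png",w)
np.savez("sw.npz",L=np.array(L)); print(r.sense()["time"])
E
python3 st.py
```

```text
time: 15.8
tool_pos: [580.5, 6.5, 113.8]
tcp_rot: [179.6, -45.7, 105.8]
ft_force: [-1.3, 0.3, -4.4]
finger_gap: 54.2
16.25
time 16.25
joint_pos [-26.4  32.5  76.1  33.3 103.  -43.9]
tool_pos [579.1   5.2 117.3]
tcp_rot [179.4 -45.5 105.9]
```

View pics/h5.png

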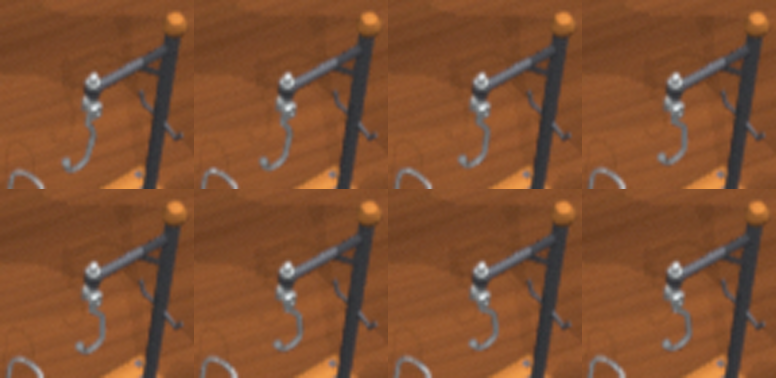

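View pics/s5.png

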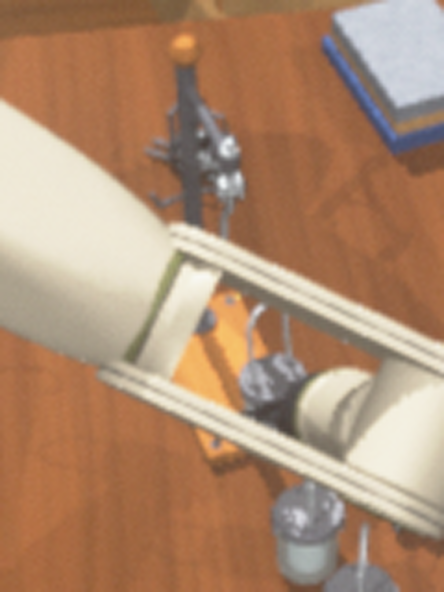

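View pics/w5.png

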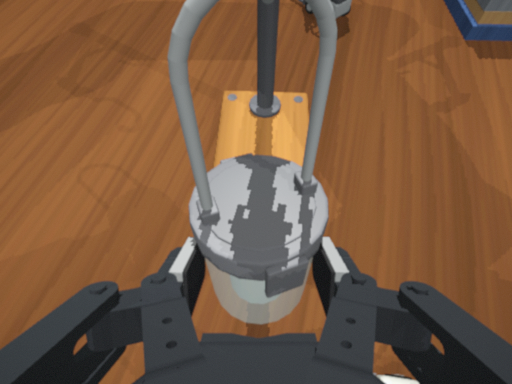

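Run:
```python
import cv2,numpy as np
L=np.load("sw.npz")["L"]
cv2.imwrite("pics/h6.png",np.hstack([cv2.resize(L[i][15:70,15:50],None,fx=7,fy=7,interpolation=cv2.INTER_CUBIC) for i in (0,3,6)]))
```

```text
(no output)
```

View pics/h6.png

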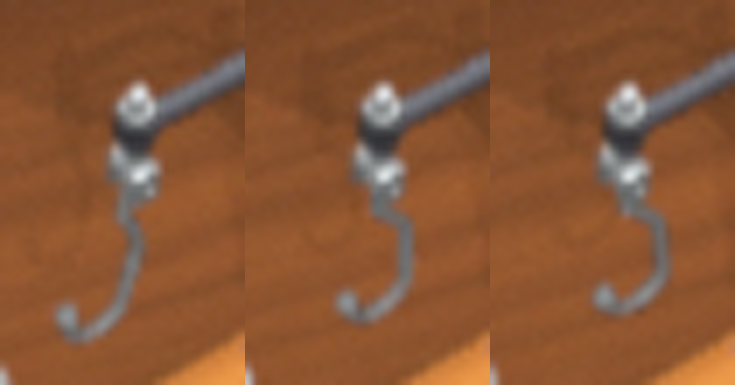

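```bash
cat > sp.py <<'E'
from h import *
yaw=np.radians(103.4); ux=np.array([np.cos(yaw),np.sin(yaw),0]); uy=np.array([-np.sin(yaw),np.cos(yaw),0]); PV=np.array([557,99,330.])
def onplane(cam,u,v,dy=0):
    o,d=ray(cam,u,v); X=o+d*(((PV+dy*uy-o)@uy)/(d@uy)); return np.array([(X-PV)@ux,X[2]])
E
python3 - <<'E'
from sp import *
np.set_printoptions(precision=1,suppress=True)
c=lambda f,x,y:('scene',240+15+(x-245*f)/7-.43,108+15+y/7-.43)
for f,b,bot,sh in ((0,(66,317),(88,337),(122,290)),(1,(347,304),(368,318),(404,270)),(2,(605,297),(622,310),(663,265))):
    print("nut",onplane(*c(f,139+245*f if f else 139,105)),"fork",onplane(*c(f,136+245*f,172)),"ball",onplane(*c(f,*b)),"bottom",onplane(*c(f,*bot)),"shank",onplane(*c(f,*sh)))
    ba=onplane(*c(f,*b))
    for s in (0,5,10,15):
        a=np.arctan2(ba[0],330-s-ba[1])+np.arctan2(18.5,89); print(s,round(a,3),round(np.hypot(ba[0],330-s-ba[1]),1),end=' | ')
    print()
E
```

```text
nut [  0.9 367.6] fork [  1.9 318.3] ball [-35.  231.6] bottom [-21.  203.1] shank [ -1.7 227.5]
0 -0.137 104.4 | 5 -0.153 99.7 | 10 -0.172 95.1 | 15 -0.192 90.4 | 
nut [  0.9 367.6] fork [  1.9 318.3] ball [-13.5 225.2] bottom [  0.1 202.2] shank [ 20.6 226.6]
0 0.077 105.7 | 5 0.071 100.7 | 10 0.064 95.8 | 15 0.056 90.8 | 
nut [  0.9 367.6] fork [  1.9 318.3] ball [ -5.7 224.9] bottom [  5.5 204.8] shank [ 29.2 224.1]
0 0.15 105.3 | 5 0.148 100.3 | 10 0.145 95.3 | 15 0.141 90.3 |
```

```bash
python3 tf.py "p+[-18.5,77.8,-3]"
```

```text
z axis [-0.185  0.689 -0.7  ] tilt 45.538195238781114 az 105.05608861782648 y [0.964 0.267 0.008]
p+[-18.5,77.8,-3] [0.054 0.003 0.059]
```

```bash
python3 -m jog '[[0.018,0.001,0.02,0,0.4],[0.036,0.002,0.04,0,0.4],[0.05,0.003,0.055,0,0.4],[0.054,0.003,0.059,0,0.4],[0.054,0.003,0.059,0,0.4]]' 40
python3 - <<'E'
from bench import r
import cv2, numpy as np
L=[]
for i in range(3): L.append(r.snapshot("scene")["pixels"][118:208,240:310,::-1])
cv2.imwrite("pics/h7.png",np.hstack([cv2.resize(x,None,fx=3.7,fy=5,interpolation=cv2.INTER_CUBIC) if 0 else cv2.resize(x,None,fx=3.7,fy=3.7,interpolation=cv2.INTER_CUBIC) for x in L]))
cv2.imwrite("pics/h7b.png",cv2.resize(L[2],None,fx=6.5,fy=6.5,interpolation=cv2.INTER_CUBIC))
E
python3 st.py
```

```text
time: 16.75
tool_pos: [560.3, 83.5, 114.9]
tcp_rot: [179.4, -45.5, 106.0]
ft_force: [-0.2, -0.6, -4.2]
finger_gap: 54.2
time 16.9
joint_pos [-21.1  26.6  84.4  35.6  98.1 -41.1]
tool_pos [561.1  82.1 114.8]
tcp_rot [179.3 -45.5 105.9]
```

View pics/h7.png

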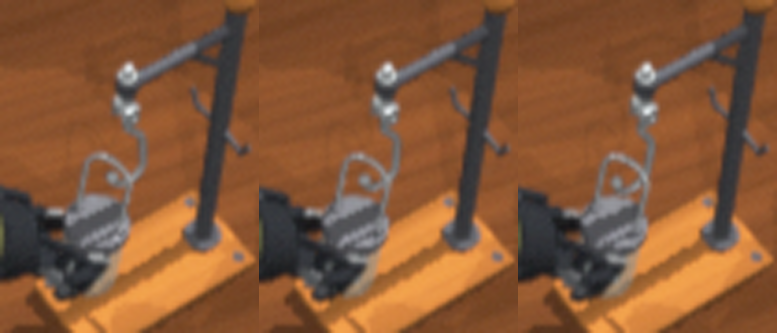

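View pics/h7b.png

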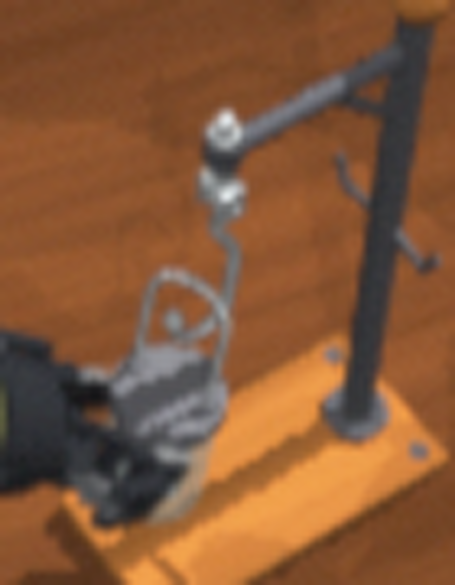

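The scene crop shows the ball inside the arch at about (175,320) and the arch's apex at about (185,275). I'll check the bail's position in the stand's plane.

```bash
python3 - <<'E'
from sp import *
np.set_printoptions(precision=1,suppress=True)
c=lambda x,y:('scene',240+x/6.5-.43,118+y/6.5-.43)
for q in ((178,273),(188,276),(198,282)): print(onplane(*c(*q)))
from bench import r
s=r.sense(); b=s['tool_pos']+[3.6,-12.9,138]; d=b-PV; print("model bail",b,d@ux,d@uy)
E
python3 tf.py "p+10*np.array([-.232,.973,0])" "p+[0,0,-10]" "p+10*np.array([.973,.232,0])"
```

```text
[-24.2 270.6]
[-17.7 262.9]
[-11.  252.4]
model bail [564.7  69.2 252.8] -30.816921692866412 -0.5540196330143836
z axis [-0.184  0.689 -0.701] tilt 45.497176910320924 az 104.98116037543892 y [0.964 0.266 0.008]
p+10*np.array([-.232,.973,0]) [0.007 0.    0.007]
p+[0,0,-10] [-0.007 -0.     0.007]
p+10*np.array([.973,.232,0]) [-0.    0.01 -0.  ]
```

Run:
```python
from sp import *
b=np.array([564.7,69.2,252.8]); a=np.radians(32.6-0); y=np.array([np.cos(a),np.sin(a),0])
for th in range(0,181,30):
    X=b+[0,0,-23]+23*np.cos(np.radians(th))*y+[0,0,23*np.sin(np.radians(th))]
    u=proj('scene',X); print(th,((u-[240,118]+.43)*6.5).round())
print([((proj('scene',b+[0,0,-83]+s*23*y)-[240,118]+.43)*6.5).round() for s in(-1,1)])
```

```text
0 [202. 348.]
30 [198. 332.]
60 [185. 315.]
90 [167. 300.]
120 [149. 293.]
150 [135. 294.]
180 [130. 304.]
[array([128., 369.]), array([198., 411.])]
```

Run:
```python
from bench import r
import cv2, numpy as np
w=r.snapshot("wrist"); s=r.snapshot("scene")
np.savez("w8.npz",K=w["K"],R=w["R"],t=w["t"])
cv2.imwrite("pics/w8.png",cv2.resize(w["pixels"][0:330,140:380,::-1],None,fx=1.8,fy=1.8,interpolation=cv2.INTER_CUBIC))
cv2.imwrite("pics/s8.png",cv2.resize(s["pixels"][150:205,245:285,::-1],None,fx=10,fy=10,interpolation=cv2.INTER_CUBIC))
q=r.sense(); print(q["time"],q["tool_pos"],q["finger_gap"],q["ft_force"])
```

```text
17.0 [561.08314641  82.01412411 114.63075577] 54.08799399900358 [ 0.19117308 -0.54241595 -3.56729036]
```

View pics/w8.png

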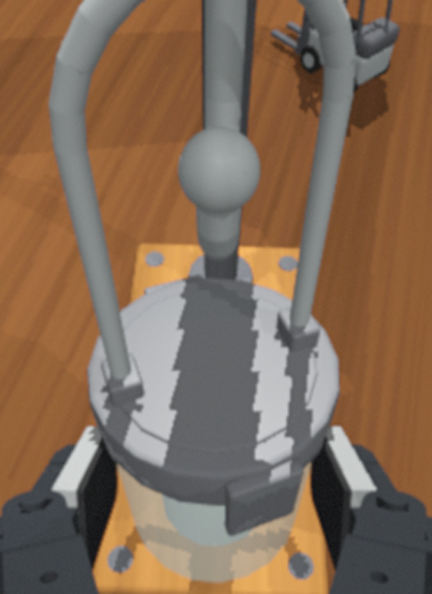

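View pics/s8.png

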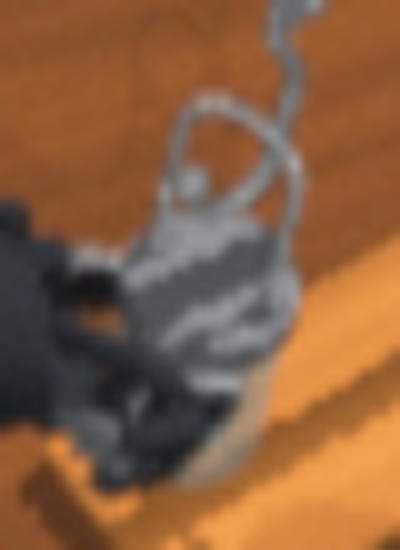

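Run:
```python
from sp import *
np.set_printoptions(precision=1,suppress=True)
w=np.load("w8.npz"); C['wrist']=(w["K"],w["R"],w["t"])
W=lambda x,y:('wrist',140+x/1.8-.3,y/1.8-.3)
S=lambda x,y:('scene',245+x/10-.45,150+y/10-.45)
p,e=tri([W(214,372),S(208,285)]); print("lidtop",p,e)
tcp=np.array([561.1,82,114.7]); print("rel",p-tcp, "orig model rel",[3.6,-12.9,53])
for z in (168,172,176,180): 
    a,b=onz(*W(122,385),z),onz(*W(297,330),z); print(z,np.linalg.norm(a-b),(a+b)/2-tcp,np.degrees(np.arctan2(*(b-a)[1::-1])))
for z in (168,172,176,180): 
    a,b=onz(*W(89,372),z),onz(*W(338,372),z); print(z,np.linalg.norm(a-b))
p,e=tri([W(220,170),S(193,183)]); print("ball",p,e,(p-PV)@ux,(p-PV)@uy)
# arch top, scene rays vs bail plane
```

```text
lidtop [562.8  72.7 162. ] [np.float64(0.014659964001233422), np.float64(0.014659964001305674)]
rel [ 1.7 -9.3 47.3] orig model rel [3.6, -12.9, 53]
168 46.434861886291664 [ 0.9 -8.3 53.3] 35.61303002412238
172 44.84989217195834 [  1.5 -10.6  57.3] 35.613030024122345
176 43.264922457624934 [  2.1 -12.8  61.3] 35.613030024122395
180 41.6799527432916 [  2.7 -15.   65.3] 35.61303002412235
168 61.10367639313825
172 59.01801332484473
176 56.9323502565512
180 54.846687188257675
ball [565.9  64.1 234.5] [np.float64(0.7945387729065708), np.float64(0.79453877290674)] -36.00529147624183 -0.5307444068908073
```

Run:
```python
from sp import *
w=np.load("w8.npz"); C['wrist']=(w["K"],w["R"],w["t"])
a=np.radians(35); y=np.array([np.cos(a),np.sin(a),0])
f=np.array([562.2,73,0])
S=lambda u:((u-[245,150]+.45)*10).round(); W=lambda u:((u-[140,0]+.3)*1.8).round()
for bot in (81,):
  b=f+[0,0,bot+170]
  for th in range(0,181,30):
    X=b+[0,0,-23]+23*np.cos(np.radians(th))*y+[0,0,23*np.sin(np.radians(th))]
    print(th,S(proj('scene',X)),W(proj('wrist',X)))
  for h in (87,85,0): print(h,[ (S(proj('scene',f+[0,0,bot+h]+s*23*y)),W(proj('wrist',f+[0,0,bot+h]+s*23*y))) for s in(-1,0,1)])
```

```text
0 [270. 207.] [350. 132.]
30 [264. 183.] [348.  67.]
60 [244. 157.] [303.  15.]
90 [215. 136.] [217.   5.]
120 [186. 126.] [124.  50.]
150 [164. 129.] [ 69. 127.]
180 [156. 144.] [ 66. 200.]
87 [(array([154., 243.]), array([122., 386.])), (array([209., 274.]), array([212., 359.])), (array([264., 305.]), array([297., 333.]))]
85 [(array([154., 246.]), array([123., 390.])), (array([208., 277.]), array([212., 363.])), (array([264., 308.]), array([296., 337.]))]
0 [(array([150., 375.]), array([154., 490.])), (array([202., 405.]), array([211., 470.])), (array([255., 435.]), array([266., 451.]))]
```

Run:
```python
from sp import *
np.set_printoptions(precision=2,suppress=True)
b=np.array([562.2,73,251.])
for n,d in (("x_s+10",ux*10),("z+10",np.array([0,0,10.])),("y_s+10",uy*10)): print(n,(proj('scene',b+d)-proj('scene',b))*10)
w=np.load("w8.npz"); C['wrist']=(w["K"],w["R"],w["t"])
for n,d in (("x_s+10",ux*10),("z+10",np.array([0,0,10.])),("y_s+10",uy*10)): print(n,(proj('wrist',b+d)-proj('wrist',b))*1.8)
print((b-PV)@ux,(b-PV)@uy)
```

```text
x_s+10 [ 24.48 -13.79]
z+10 [  0.82 -17.55]
y_s+10 [-17.3  -20.23]
x_s+10 [  2.59 -43.23]
z+10 [   1.32 -105.85]
y_s+10 [-85.89  -2.42]
-26.49726193161394 0.9670109241591848
```

The ball is centred between the handle's legs at crop position (220,170), so the lateral alignment is good. The lantern leans forward a little in the grip. Next I close slowly on the shank so the wire catches the swinging hook at the end of its swing.

```bash
python3 -m jog '[[0.003,0,0.003,0,0.4],[0.006,0,0.006,0,0.4],[0.0075,0,0.0075,0,0.4],[0.0085,0,0.0085,0,0.4],[0.0089,0,0.0089,0,0.4],[0.0092,0,0.0092,0,0.4],[0.0095,0,0.0095,0,0.4],[0.0098,0,0.0098,0,0.4],[0.0101,0,0.0101,0,0.4],[0.0104,0,0.0104,0,0.4],[0.0107,0,0.0107,0,0.4],[0.011,0,0.011,0,0.4],[0.0113,0,0.0113,0,0.4],[0.0116,0,0.0116,0,0.4],[0.0119,0,0.0119,0,0.4],[0.0122,0,0.0122,0,0.4],[0.0125,0,0.0125,0,0.4],[0.0128,0,0.0128,0,0.4],[0.0131,0,0.0131,0,0.4],[0.0134,0,0.0134,0,0.4]]'
python3 - <<'E'
from bench import r
import cv2, numpy as np
L=[]
for i in range(4): L.append(r.snapshot("scene")["pixels"][125:195,248:292,::-1])
cv2.imwrite("pics/h9.png",np.hstack([cv2.resize(x,None,fx=4.5,fy=4.5,interpolation=cv2.INTER_CUBIC) for x in L]))
q=r.sense(); b=q['tool_pos']; print(b,q["time"])
E
```

```text
time: 19.0
tool_pos: [556.1, 100.3, 114.8]
tcp_rot: [179.4, -45.5, 105.9]
ft_force: [-0.9, -0.7, -3.9]
finger_gap: 53.9
[556.04095289 100.26312224 114.77069522] 19.2
```

View pics/h9.png

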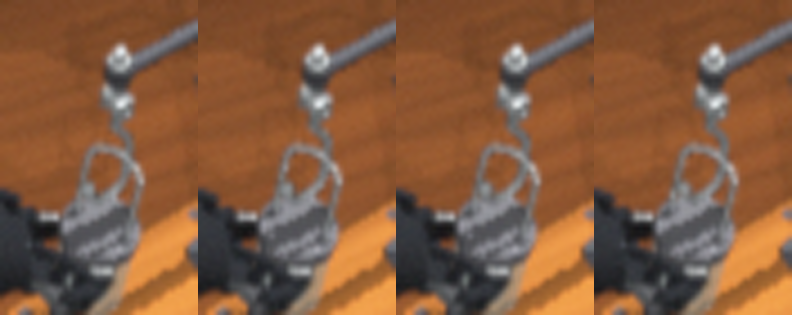

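```bash
python3 -m jog '[[0.0003,0,0.0003,0,0.4],[0.0006,0,0.0006,0,0.4],[0.0009,0,0.0009,0,0.4],[0.0012,0,0.0012,0,0.4],[0.0015,0,0.0015,0,0.4],[0.0018,0,0.0018,0,0.4],[0.0021,0,0.0021,0,0.4],[0.0024,0,0.0024,0,0.4],[0.0027,0,0.0027,0,0.4],[0.003,0,0.003,0,0.4],[0.0033,0,0.0033,0,0.4],[0.0036,0,0.0036,0,0.4],[0.0039,0,0.0039,0,0.4],[0.0042,0,0.0042,0,0.4],[0.0045,0,0.0045,0,0.4]]'
cat > snap.py <<'E'
import sys
from bench import r
import cv2, numpy as np
n=sys.argv[1]; L=[]
for i in range(3): L.append(r.snapshot("scene")["pixels"][125:195,248:292,::-1])
cv2.imwrite(f"pics/{n}.png",np.hstack([cv2.resize(x,None,fx=6,fy=6,interpolation=cv2.INTER_CUBIC) for x in L]))
w=r.snapshot("wrist"); cv2.imwrite(f"pics/{n}w.png",w["pixels"][0:240,140:380,::-1])
q=r.sense(); print(q['tool_pos'],q["time"],q["ft_force"])
E
python3 snap.py h10
```

```text
time: 20.7
tool_pos: [554.4, 106.4, 114.9]
tcp_rot: [179.4, -45.5, 105.9]
ft_force: [-0.3, 0.6, -3.5]
finger_gap: 54.6
[554.3781707  106.41766572 114.86034614] 20.9 [-0.11053581 -0.29577359 -3.95680901]
```

View pics/h10.png

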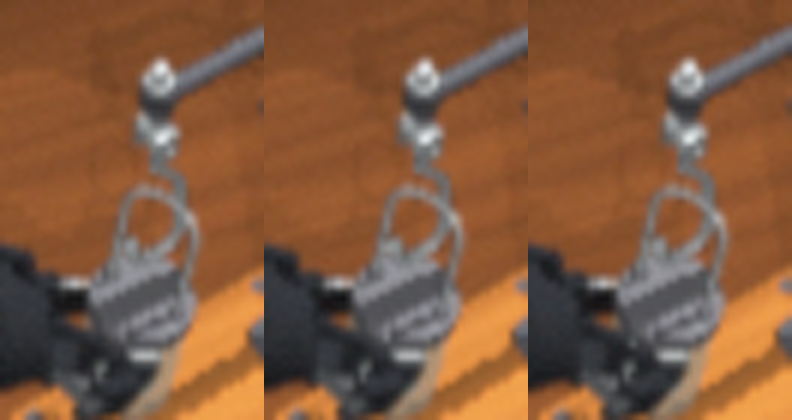

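View pics/h10w.png

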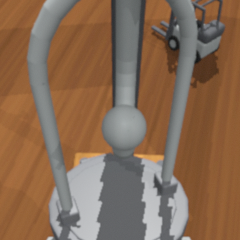

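```bash
python3 -m jog '[[0.0003,0,0.0003,0,0.4],[0.0006,0,0.0006,0,0.4],[0.0009,0,0.0009,0,0.4],[0.0012,0,0.0012,0,0.4],[0.0015,0,0.0015,0,0.4],[0.0018,0,0.0018,0,0.4],[0.0021,0,0.0021,0,0.4],[0.0024,0,0.0024,0,0.4],[0.0027,0,0.0027,0,0.4],[0.003,0,0.003,0,0.4],[0.0033,0,0.0033,0,0.4],[0.0036,0,0.0036,0,0.4],[0.0039,0,0.0039,0,0.4],[0.0042,0,0.0042,0,0.4],[0.0045,0,0.0045,0,0.4],[0.0048,0,0.0048,0,0.4],[0.0051,0,0.0051,0,0.4],[0.0054,0,0.0054,0,0.4],[0.0057,0,0.0057,0,0.4],[0.006,0,0.006,0,0.4]]'; python3 snap.py h11
```

```text
time: 22.9
tool_pos: [552.1, 114.6, 114.9]
tcp_rot: [179.4, -45.5, 105.9]
ft_force: [-0.1, -1.2, -4.4]
finger_gap: 54.7
[552.08800401 114.60971113 114.93252439] 23.1 [-0.4087697  -0.89320907 -4.19544896]
```

View pics/h11.png

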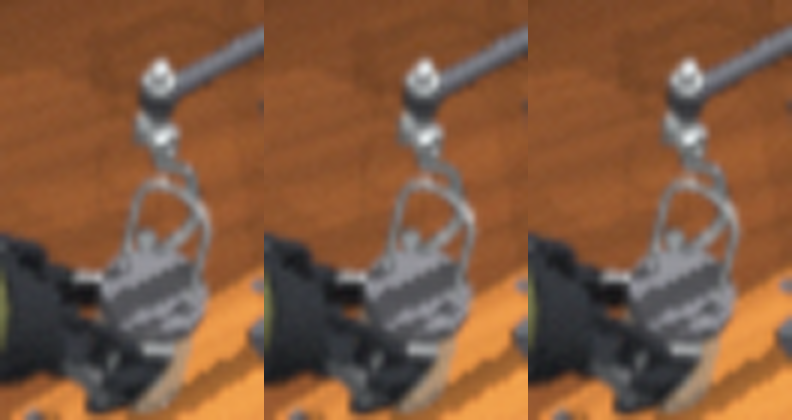

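View pics/h11w.png

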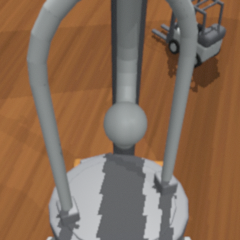

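Run:
```python
from sp import *
for x,y in ((147,240),(411-264,240),(675-528,240)):
    b=onplane('scene',248+x/6-.42,125+y/6-.42)
    for pin in (315,318): print(b.round(1),pin,round(np.arctan2(b[0],pin-b[1])+np.arctan2(18.5,89),3))
```

```text
[ -1.2 223.7] 315 0.192
[ -1.2 223.7] 318 0.193
[ -1.2 223.7] 315 0.192
[ -1.2 223.7] 318 0.193
[ -1.2 223.7] 315 0.192
[ -1.2 223.7] 318 0.193
```

The hook sits still at +0.19 rad in three consecutive frames, held lightly by the wire. I'll hold for 1 s, then ease back to plumb.

```bash
python3 -m jog '[[0,0,0,0,0.4],[0,0,0,0,0.4],[0,0,0,0,0.4],[0,0,0,0,0.4],[0,0,0,0,0.4],[0,0,0,0,0.4],[0,0,0,0,0.4],[0,0,0,0,0.4],[0,0,0,0,0.4],[0,0,0,0,0.4]]'; python3 -m jog '[[-0.0005,0,-0.0005,0,0.4],[-0.001,0,-0.001,0,0.4],[-0.0017,0,-0.0017,0,0.4],[-0.0024,0,-0.0024,0,0.4],[-0.0031,0,-0.0031,0,0.4],[-0.0038,0,-0.0038,0,0.4],[-0.0045,0,-0.0045,0,0.4],[-0.0052,0,-0.0052,0,0.4],[-0.0059,0,-0.0059,0,0.4],[-0.0066,0,-0.0066,0,0.4],[-0.0073,0,-0.0073,0,0.4],[-0.008,0,-0.008,0,0.4],[-0.0087,0,-0.0087,0,0.4],[-0.0094,0,-0.0094,0,0.4],[-0.0101,0,-0.0101,0,0.4],[-0.0108,0,-0.0108,0,0.4],[-0.0115,0,-0.0115,0,0.4],[-0.012,0,-0.012,0,0.4],[-0.0125,0,-0.0125,0,0.4]]';python3 snap.py h12
```

```text
time: 24.1
tool_pos: [552.1, 114.6, 114.9]
tcp_rot: [179.4, -45.5, 105.9]
ft_force: [0.6, -0.6, -4.2]
finger_gap: 54.4
time: 26.0
tool_pos: [556.8, 97.5, 114.8]
tcp_rot: [179.4, -45.5, 105.9]
ft_force: [-0.0, 0.8, -3.8]
finger_gap: 54.1
[556.81491482  97.55903958 114.78847328] 26.2 [ 0.3871854  -0.67406593 -4.05647114]
```

View pics/h12.png

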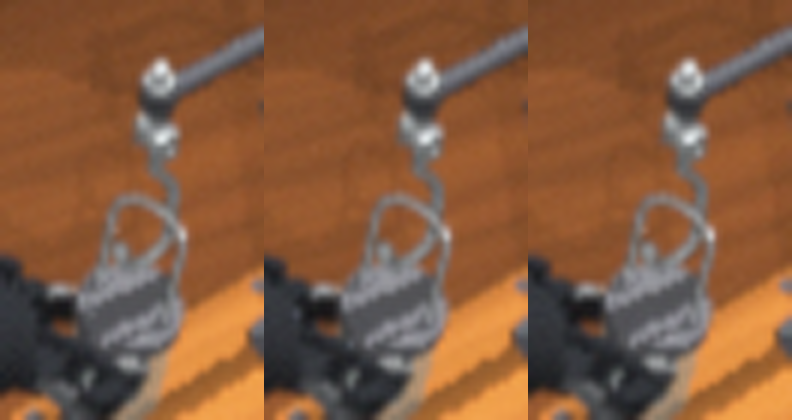

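View pics/h12w.png

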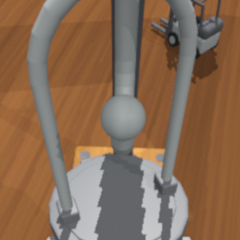

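```bash
python3 -m jog '[[-0.002,0,0.001,0,0.4],[-0.004,0,0.003,0,0.4],[-0.0065,0,0.005,0,0.4],[-0.009,0,0.007,0,0.4],[-0.0115,0,0.009,0,0.4],[-0.014,0,0.011,0,0.4],[-0.0165,0,0.0135,0,0.4],[-0.019,0,0.0155,0,0.4],[-0.021,0,0.017,0,0.4],[-0.022,0,0.018,0,0.4],[-0.022,0,0.018,0,0.4]]';python3 snap.py h13
```

```text
time: 27.3
tool_pos: [557.6, 95.2, 86.2]
tcp_rot: [179.4, -45.5, 105.9]
ft_force: [0.2, 0.9, -4.2]
finger_gap: 54.4
[557.82702985  95.09505545  86.64160185] 27.5 [-0.49193757 -0.28997237 -3.24614546]
```

View pics/h13.png

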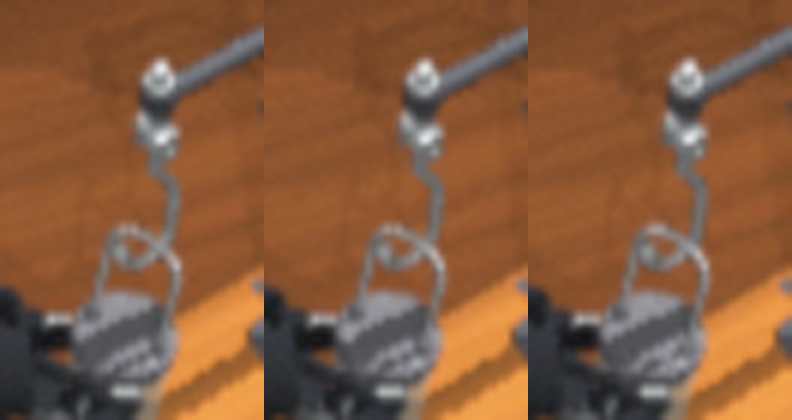

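View pics/h13w.png

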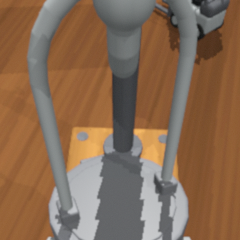

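```bash
python3 -m jog '[[-0.0008,0,0.0007,0,0.4],[-0.0015,0,0.0014,0,0.4],[-0.0022,0,0.0021,0,0.4],[-0.003,0,0.0028,0,0.4],[-0.0036,0,0.0035,0,0.4],[-0.0043,0,0.0042,0,0.4],[-0.005,0,0.0049,0,0.4],[-0.0057,0,0.0056,0,0.4]]';python3 -m jog '[[-0.0004,0,0.0004,0,0.4],[-0.0007,0,0.0007,0,0.4],[-0.001,0,0.001,0,0.4],[-0.0013,0,0.0013,0,0.4]]'
```

```text
time: 28.3
tool_pos: [557.9, 95.1, 78.6]
tcp_rot: [179.3, -45.5, 105.9]
ft_force: [1.0, -0.0, -4.2]
finger_gap: 54.6
time: 28.7
tool_pos: [557.9, 95.2, 76.8]
tcp_rot: [179.3, -45.5, 105.9]
ft_force: [-0.1, 0.3, -3.7]
finger_gap: 54.7
```

```bash
python3 -m jog '[[-0.0004,0,0.0004,0,0.4],[-0.0007,0,0.0007,0,0.4],[-0.001,0,0.001,0,0.4],[-0.0013,0,0.0013,0,0.4]]'; python3 -m jog '[[-0.0004,0,0.0004,0,0.4],[-0.0007,0,0.0007,0,0.4],[-0.001,0,0.001,0,0.4],[-0.0013,0,0.0013,0,0.4]]'; python3 snap.py h14
```

```text
time: 29.1
tool_pos: [558.1, 95.2, 75.3]
tcp_rot: [179.3, -45.5, 105.9]
ft_force: [0.1, 0.4, -0.2]
finger_gap: 54.1
time: 29.5
tool_pos: [558.4, 95.4, 74.1]
tcp_rot: [179.2, -45.5, 106.0]
ft_force: [0.2, 0.0, 5.8]
finger_gap: 54.5
[558.46724836  95.40106977  74.12918024] 29.7 [-0.32846128  0.27021235  4.71641361]
```

View pics/h14.png

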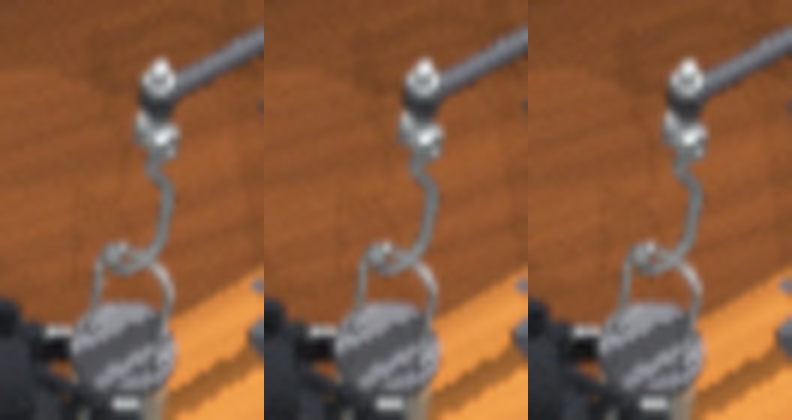

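The hook now carries the lantern, but it presses about 9 to 10 N. I'll ease up about 1 mm and bring the jar under the pin.

```bash
python3 -m jog '[[0.0006,0,-0.0006,0,0.4],[0.0008,0,-0.0008,0,0.4],[0.0008,0,-0.0008,0,0.4]]'; python3 -m jog '[[0.0005,0,0.0005,0,0.4],[0.001,0,0.001,0,0.4],[0.0015,0,0.0015,0,0.4],[0.002,0,0.002,0,0.4],[0.0025,0,0.0025,0,0.4],[0.003,0,0.003,0,0.4]]'; python3 snap.py h15
```

```text
time: 30.0
tool_pos: [558.3, 95.3, 75.0]
tcp_rot: [179.2, -45.5, 106.0]
ft_force: [0.0, 0.4, 0.0]
finger_gap: 54.2
time: 30.6
tool_pos: [557.2, 99.5, 75.0]
tcp_rot: [179.2, -45.5, 106.0]
ft_force: [0.0, -0.7, 0.4]
finger_gap: 54.1
[557.18788762  99.4033518   74.98955816] 30.8 [ 0.35984202  0.73230586 -0.24522849]
```

View pics/h15.png

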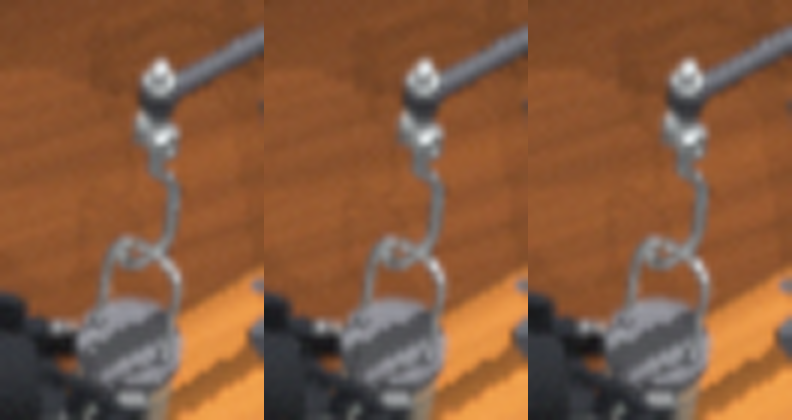

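View pics/h15w.png

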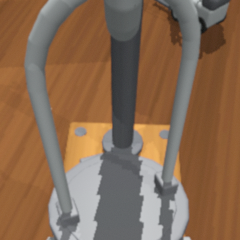

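```bash
python3 -m jog '[[0.0005,0,0.0005,0,0.4],[0.001,0,0.001,0,0.4],[0.0015,0,0.0015,0,0.4],[0.002,0,0.002,0,0.4],[0.0025,0,0.0025,0,0.4],[0.0028,0,0.0028,0,0.4],[0.0028,0,0.0028,0,0.4],[0.0028,0,0.0028,0,0.4]]' 20; python3 -m jog '[[0,0,0,0,0.68],[0,0,0,0,0.72],[0,0,0,0,0.76],[0,0,0,0,0.8],[0,0,0,0,0.9],[0,0,0,0,1],[0,0,0,0,1],[0,0,0,0,1]]'; python3 snap.py h16
```

```text
time: 31.6
tool_pos: [556.2, 103.2, 75.1]
tcp_rot: [179.2, -45.5, 106.0]
ft_force: [1.5, -0.1, -0.7]
finger_gap: 54.3
time: 32.4
tool_pos: [556.2, 103.3, 75.1]
tcp_rot: [179.2, -45.5, 106.0]
ft_force: [-0.5, -0.4, -0.1]
finger_gap: 85.6
[556.14938602 103.23834956  75.04917557] 32.6 [ 0.68740227  0.5375463  -0.40558491]
```

View pics/h16.png

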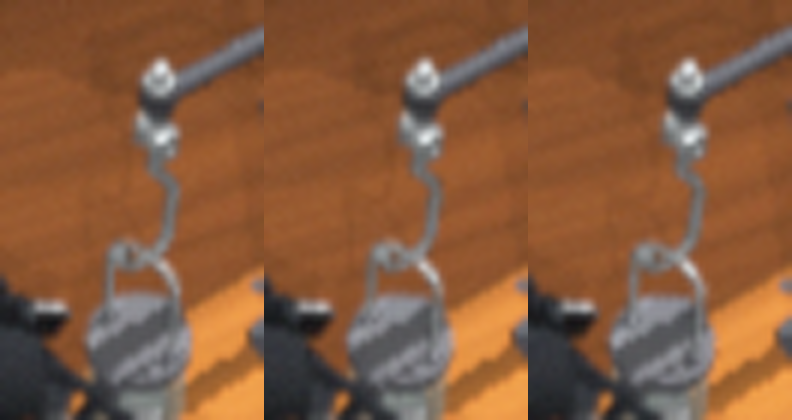

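View pics/h16w.png

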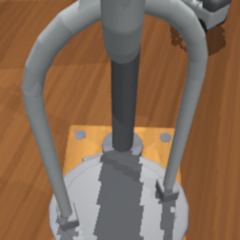

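```bash
python3 -m jog '[[0,0,-0.01,0,1],[0,0,-0.025,0,1],[0,0,-0.045,0,1],[0,0,-0.065,0,1],[0,0,-0.085,0,1],[0,0,-0.105,0,1],[0,0,-0.125,0,1],[0,0,-0.145,0,1],[0,0,-0.165,0,1],[0,0,-0.18,0,1],[0,0,-0.18,0,1],[0,0,-0.18,0,1]]'
python3 - <<'E'
from bench import r
import cv2, numpy as np
L=[]
for i in range(6): L.append(r.snapshot("scene")["pixels"][125:205,248:300,::-1])
cv2.imwrite("pics/h17.png",np.vstack([np.hstack([cv2.resize(x,None,fx=3.6,fy=3.6,interpolation=cv2.INTER_CUBIC) for x in L[i:i+3]]) for i in (0,3)]))
w=r.snapshot("wrist"); cv2.imwrite("pics/w17.png",w["pixels"][:,:,::-1]); np.savez("w17.npz",K=w["K"],R=w["R"],t=w["t"])
E
```

```text
time: 33.8
tool_pos: [589.5, -21.6, 201.6]
tcp_rot: [179.2, -45.5, 106.0]
ft_force: [-1.1, -0.5, 0.2]
finger_gap: 85.3
```

View pics/h17.png

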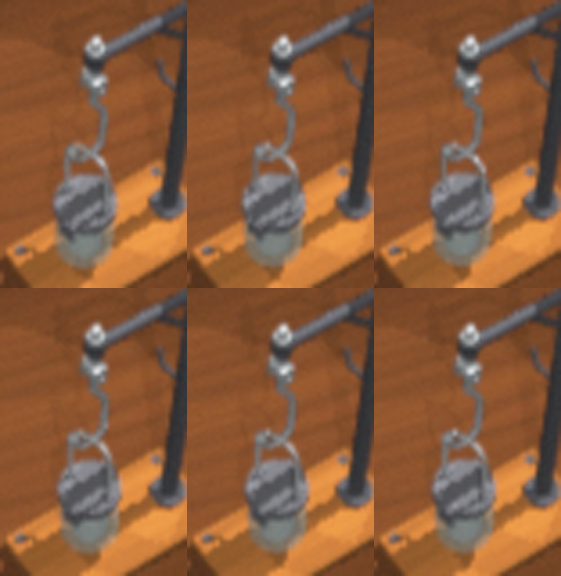

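View pics/w17.png

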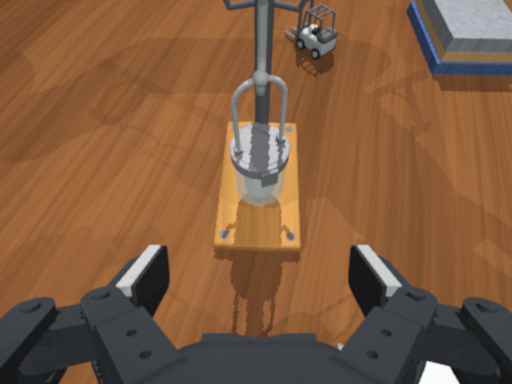

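It hangs clear of the hand and swings slightly. I'll wait for it to settle and track the motion by differencing frames.

```bash
R='[[0,0,0,0,1],[0,0,0,0,1],[0,0,0,0,1],[0,0,0,0,1],[0,0,0,0,1],[0,0,0,0,1],[0,0,0,0,1],[0,0,0,0,1],[0,0,0,0,1],[0,0,0,0,1],[0,0,0,0,1],[0,0,0,0,1],[0,0,0,0,1],[0,0,0,0,1],[0,0,0,0,1],[0,0,0,0,1],[0,0,0,0,1],[0,0,0,0,1],[0,0,0,0,1],[0,0,0,0,1]]'
cat > sw.py <<'E'
from bench import r
import cv2, numpy as np
ref=None; out=[]
for i in range(14):
    g=cv2.cvtColor(r.snapshot("scene")["pixels"],cv2.COLOR_RGB2GRAY)[162:192,262:282].astype(np.float32)
    if ref is None: ref=g
    (dx,dy),_=cv2.phaseCorrelate(ref,g); out.append((round(dx,2),round(dy,2)))
print(out,r.sense()["time"])
E
python3 sw.py; python3 -m jog '[[0,0,0,0,1],[0,0,0,0,1],[0,0,0,0,1],[0,0,0,0,1],[0,0,0,0,1],[0,0,0,0,1],[0,0,0,0,1],[0,0,0,0,1],[0,0,0,0,1],[0,0,0,0,1],[0,0,0,0,1],[0,0,0,0,1],[0,0,0,0,1],[0,0,0,0,1],[0,0,0,0,1],[0,0,0,0,1],[0,0,0,0,1],[0,0,0,0,1],[0,0,0,0,1],[0,0,0,0,1]]' >/dev/null; python3 -m jog '[[0,0,0,0,1],[0,0,0,0,1],[0,0,0,0,1],[0,0,0,0,1],[0,0,0,0,1],[0,0,0,0,1],[0,0,0,0,1],[0,0,0,0,1],[0,0,0,0,1],[0,0,0,0,1],[0,0,0,0,1],[0,0,0,0,1],[0,0,0,0,1],[0,0,0,0,1],[0,0,0,0,1],[0,0,0,0,1],[0,0,0,0,1],[0,0,0,0,1],[0,0,0,0,1],[0,0,0,0,1]]' >/dev/null;  python3 sw.py
```

```text
[(0.0, -0.0), (-0.2, 0.11), (-0.59, 0.24), (-0.94, 0.72), (-1.34, 0.46), (-1.5, 1.48), (-1.07, 0.7), (-1.16, 0.74), (-1.25, 0.6), (-1.86, 0.65), (-1.44, 0.43), (-1.01, 0.56), (-0.69, 0.39), (-0.44, 0.49)] 34.85
[(0.0, 0.0), (-0.16, 0.08), (-0.38, 0.41), (-1.03, 0.51), (-1.03, 0.83), (-0.95, 0.94), (-0.87, 0.35), (-0.93, 0.46), (-1.23, 0.72), (-1.28, 0.6), (-1.14, 0.65), (-1.05, 0.46), (-0.84, 0.31), (-1.03, 0.74)] 39.55
```

```bash
python3 -m jog '[[0,0,-0.02,0,1],[0,0,-0.02,0,1],[0,0,-0.02,0,1],[0,0,-0.02,0,1],[0,0,-0.02,0,1],[0,0,-0.02,0,1],[0,0,-0.02,0,1],[0,0,-0.02,0,1],[0,0,-0.02,0,1],[0,0,-0.02,0,1],[0,0,-0.02,0,1],[0,0,-0.02,0,1],[0,0,-0.02,0,1],[0,0,-0.02,0,1],[0,0,-0.02,0,1],[0,0,-0.02,0,1],[0,0,-0.02,0,1],[0,0,-0.02,0,1],[0,0,-0.02,0,1],[0,0,-0.02,0,1]]'; python3 -m jog '[[0,0,0,0,1],[0,0,0,0,1],[0,0,0,0,1],[0,0,0,0,1],[0,0,0,0,1],[0,0,0,0,1],[0,0,0,0,1],[0,0,0,0,1],[0,0,0,0,1],[0,0,0,0,1],[0,0,0,0,1],[0,0,0,0,1],[0,0,0,0,1],[0,0,0,0,1],[0,0,0,0,1],[0,0,0,0,1],[0,0,0,0,1],[0,0,0,0,1],[0,0,0,0,1],[0,0,0,0,1]]'>/dev/null; python3 sw.py
python3 - <<'E'
from bench import r
import cv2, numpy as np
s=r.snapshot("scene")["pixels"][:,:,::-1]; cv2.imwrite("pics/end.png",s)
a=cv2.imread("pics/scene0.png")
for n,(x,y,w,h) in dict(van=(232,232,34,38),mixer=(130,244,34,42),forklift=(347,148,28,36)).items():
    print(n,np.abs(a[y:y+h,x:x+w].astype(int)-s[y:y+h,x:x+w]).max(), cv2.phaseCorrelate(*[cv2.cvtColor(np.ascontiguousarray(q[y:y+h,x:x+w]),cv2.COLOR_BGR2GRAY).astype(np.float32) for q in(a,s)])[0])
E
```

```text
time: 41.55
tool_pos: [592.9, -34.7, 215.2]
tcp_rot: [179.2, -45.5, 106.0]
ft_force: [1.4, -0.2, -0.0]
finger_gap: 85.5
[(0.0, 0.0), (0.03, -0.17), (-0.03, 0.04), (-0.27, 0.3), (-0.39, 0.47), (-0.65, 0.46), (-1.09, 0.77), (-0.87, 0.42), (-1.05, 0.55), (-1.16, 0.62), (-1.38, 0.57), (-1.31, 0.63), (-1.01, 0.36), (-0.98, 0.49)] 44.25
van 13 (-0.04586369615044461, -0.10094273795281694)
mixer 129 (-0.40615311441519, 0.7170509620228565)
forklift 47 (0.06222442984804033, -0.05391305526723045)
```

View pics/end.png

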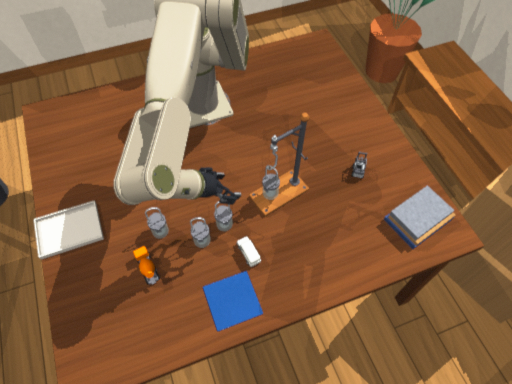

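The lantern hangs alone on the hook at about (271,183) and the toys look unmoved; the mixer only has the arm's shadow on it. Residual swing is about ±2 mm, roughly 0.02 m/s. I'm handing in.

```bash
python3 -c "
from bench import r
print(r.hand_in()); print(r.sense()['time'])"
```

```text
the job is handed in; nothing more can be done
None
the job is handed in; nothing more can be done
```

The lantern nearest the base is hanging by its handle in the drop hook, let go, with the hand clear of it. I handed in at about 44 s, and no verdict was reported.

**What I did**
- **Tilting the hand:** the jog cannot tilt the tool directly, so I pushed against the reach limits until the hand leaned about 45°.
- **Quieting the hook:** I gripped the glass, moved the handle over the hook's tip and slowly laid its wire against the shank. The hook stood still at about +0.19 rad and I held it there for 1 s.
- **Hanging:** I eased the hook back to plumb and lowered the handle into the bowl until the hook carried the weight. Then I opened the fingers and backed off.

**Last checks**
- **Height:** the handle top sits about 118 mm below the pivot, which means s is about 12 to 13 mm. My camera estimates of s before lowering ranged from 8 to 15 mm.
- **Swing:** about ±2 mm remains, roughly 0.02 m/s in the images and well under the limit. It was hardly dying down any more.
- **Upright:** it looks upright in the images; I did not measure the angle.
- **Toys:** the van and forklift have not moved. The mixer's image check was disturbed by the arm's shadow, but by eye it stands where it was.

**What went less well**
- The lantern slid about 4 mm forward in the fingers and leaned about 0.09 rad, which hanging free should correct.
- While lowering, the load on the hook briefly reached about 9 to 10 N of the 12 N allowed, before I raised it about 1 mm.
- The touch on the hook was too light for the wrist sensor to show. I judged it from the hook standing still, pushed off plumb, in the pictures.

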